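Gauge the vial crusher's gap, log it, and feed it the used vials

ROBOT

A 7-joint arm with a two-finger parallel gripper is mounted at the origin on the work surface. World frame = base frame: x ahead of the robot, y to its left, z up, the work surface at z = 0. Lengths are in m, angles in rad, forces in N, time in s.
With the tool pointing down it reaches from about 0.425 to 0.925 m from the base axis. Payload 6.8 kg.
Tool frame: the origin (TCP) lies midway between the tips of the shut fingers; the grasp point (between the pads) lies 19 mm behind it; z points along the fingers, y is the line along which they close (so a half turn about z gives the same grasp; the last joint's range is limited). The gripper opens to 85 mm and grips with 20 to 120 N. Pads are 22 mm wide; open, the fingers measure 114 mm over their backs; the gripper's body (76 mm by 85 mm) begins 54 mm behind the grasp point. The pads swing forward as they close: fully open they stand 13 mm farther back than shut.
Start: joints at [1.14, 0.477, 0.022, 1.555, -0.011, 1.109, -0.083], TCP at [0.214, -0.64, 0.231] pointing down, gripper open.
Joint ranges: [-2.96, 2.96], [-0.34, 2.1], [-1.41, 1.46], [0.24, 2.44], [-1.37, 4.51], [0.17, 1.92], [-2.96, 2.96]. Speed limits (rad/s): [2.39, 2.39, 3.14, 3.14, 3.14, 3.14, 3.14].

INTERFACE

Orientations are given as a unit quaternion [w, x, y, z].
In Python, from station import * gives the robot as it stands. The module is installed in compiled form; this text tells all that it offers.
- The arm moves only by the shell command python3 -m jog 'ROWS' [OPENING] [FORCE]. ROWS is JSON, a list of rows, each an object of numbers: "x", "y", "z": the shift along the tool's x, y, z in m; "ax", "ay", "az": the turn, a rotation vector about the tool's x, y, z in rad. In form: [{"x": .., "y": .., "z": .., "ax": .., "ay": .., "az": ..}, ...]. A call has 1 to 12 rows; each row is the pose to reach, as a shift and turn from the pose commanded when the call began, along the tool's axes at that moment; what a row does not reach only later rows make up. A row lasts 1/10 s, in which the tool goes at most 50 mm and 8.59 degrees, less where a joint would pass 70% of its speed; a pose out of reach is approached as far as the arm can. A call with a gripper value outside its range is refused whole. OPENING is the opening, from 0 (shut) to 1 (fully open), set as the call begins (- or left out, the last holds). The fingers move at their own pace and stop on an object; FORCE is the grip in N (left out, the last holds). Time passes only in rows, so rows that repeat a pose let the fingers close. It gives the time, the measured TCP pose, the force, the opening and the grip force at its end, in the units of the state.
- get_obs(): the state, without advancing time (a new reading comes with each control period).
- read_camera(name): name is "scene" or "top"; returns the picture (400x640x3 uint8, red, green, blue); there is no depth.
- camera_params(name): a dict with "K" (3x3 intrinsics, pixels), "origin" and "attitude" of the camera in the world. Camera axes: x right, y up, looking along -z (the intrinsics and any distortion apply to the point x, -y, -z); pixel columns grow to the right and rows downward; lengths in m; the calibration is good to about 2 mm. A picture is of the moment at which its call begins. camera_params takes no time and is no camera call.
- hand_in(): hands the job in; it is judged then, once.
The state is a dict: "t": time; "q": joint angles; "joint_vel": joint speeds; "joint_torque": joint torques, N m; "eef_pos": TCP position; "tool_rot": TCP orientation; "contact_force": force on the tool from outside, world axes, zero at the start; "torque": the same for the moment, N m; "gripper_width": opening from 0.0 (shut) to 1.0 (fully open); "grasp_force": force on a finger pad.
Only numpy, scipy, OpenCV 4.12 (cv2) and the standard library are available. Lean on these libraries where they do the work, as an engineer would, in place of code of your own. Each camera call takes 0.05 s, during which the arm holds its last target. There are 200 camera calls.

TASK

Check the jaw gap of the bench vial crusher before running it: starting with the thinnest gauge leaf and going up one step at a time, push each leaf fully down between the jaws until one binds (it holds the sprung jaw back), leave that leaf standing in the gap, let go of it, and press the controller key of its colour and then the black store key. Then put all the leaves back upright in the slots of their rack, put every amber vial that is on the bench into the level tipping bucket, push the bucket's red lever pad down past its latch so that all of them tumble into the hopper, and let the bucket swing back to level by itself. Finally press the green start key; press keys one at a time and no wrong colour, never start with a leaf in the gap, force no leaf that is more than one step too thick, and leave the other things on the bench where they are.

Things in the scene. Friction and masses are not known exactly. Their poses are not given: they have to be found in the camera images.
- crusher: Fixed bench vial crusher: blue plinth 270 x 190 mm, aluminium hopper on top, steel tipping bucket behind. Origin on the bench under the jaw gap; x points from the gap towards the bucket, y away from the lever pad's side. Hopper inside: x -88 to 72, y -82 to 82 mm, floor z 115 in the middle, rim z 162. Spare jaw plates on a bracket at its +y side (out to y 155, up to z 113).
- gap (a point): Mouth of the jaw gap at z 115 mm, on the sprung jaw's face at rest; axes as crusher. Fixed jaw faces it at 5.5, 8.5 or 11.5 mm to -x (unknown). Jaws 56 mm wide in y, parallel 14 to 53 mm below the mouth, flared 6 mm each above. A leaf enters upright, width along y, until its shoulder bar rests on the cheeks at this height (30 to 44 mm either side). Lower it with its +x face 0.5 mm short of this point.
- relief (a joint): How far the sprung jaw is pushed back, m (0 to 0.008, to +x). Spring: 6 N at rest plus 0.6 N per mm. A leaf thinner than the gap goes in freely and, let go, leaves it at 0. The first leaf that binds takes 8 to 20 N to push in, then holds it at about 0.0015 and stays gripped upright. The next thicker one would hold it at 0.0045 (over 0.0038 is too far).
- leaf4: Gauge leaf, 4 mm thick: steel blade 36 mm wide, 50 mm long below a dark shoulder bar (76 x 20 mm, 14 high) with a white grip plate (30 mm wide, 18 thick, 14 to 100 mm above the shoulder's underside). Origin mid of the shoulder's underside, z up, y along the blade's width, x its thickness. Its last 12 mm taper to 1.5 mm. 160 g. Starts upright in the rack.
- leaf7: Gauge leaf, 7 mm thick: steel blade 36 mm wide, 50 mm long below a dark shoulder bar (76 x 20 mm, 14 high) with a yellow grip plate (30 mm wide, 18 thick, 14 to 100 mm above the shoulder's underside). Origin mid of the shoulder's underside, z up, y along the blade's width, x its thickness. Its last 12 mm taper to 1.5 mm. 160 g. Starts upright in the rack.
- leaf10: Gauge leaf, 10 mm thick: steel blade 36 mm wide, 50 mm long below a dark shoulder bar (76 x 20 mm, 14 high) with a red grip plate (30 mm wide, 18 thick, 14 to 100 mm above the shoulder's underside). Origin mid of the shoulder's underside, z up, y along the blade's width, x its thickness. Its last 12 mm taper to 4.5 mm. 160 g. Starts upright in the rack.
- leaf13: Gauge leaf, 13 mm thick: steel blade 36 mm wide, 50 mm long below a dark shoulder bar (76 x 20 mm, 14 high) with a blue grip plate (30 mm wide, 18 thick, 14 to 100 mm above the shoulder's underside). Origin mid of the shoulder's underside, z up, y along the blade's width, x its thickness. Its last 12 mm taper to 7.5 mm. 160 g. Starts upright in the rack.
- rack: Fixed wooden leaf rack 200 x 110 mm, origin under its centre, top at z 62 mm. Four slots along x, centres at x -67.5, -22.5, 22.5, 67.5 mm, y 0, each 17 mm (x) by 50 mm (y), 50 mm deep. A leaf that is home rests its shoulder bar on the top, along y. Which leaf starts in which slot varies; any leaf may go back into any slot.
- key4 (a joint): Travel of the round white key, for the white leaf (4 mm), in m: 0 up, 0.006 fully down (5 N); counts as pressed beyond 0.004. It springs back up.
- key7 (a joint): Travel of the round yellow key, for the yellow leaf (7 mm), in m: 0 up, 0.006 fully down (5 N); counts as pressed beyond 0.004. It springs back up.
- key10 (a joint): Travel of the round red key, for the red leaf (10 mm), in m: 0 up, 0.006 fully down (5 N); counts as pressed beyond 0.004. It springs back up.
- key13 (a joint): Travel of the round blue key, for the blue leaf (13 mm), in m: 0 up, 0.006 fully down (5 N); counts as pressed beyond 0.004. It springs back up.
- key_store (a joint): Travel of the round black key, the store key, in m: 0 up, 0.006 fully down (5 N); counts as pressed beyond 0.004. It springs back up.
- key_start (a joint): Travel of the round green key, the start key, in m: 0 up, 0.006 fully down (5 N); counts as pressed beyond 0.004. It springs back up.
- console: Fixed white crusher controller 235 mm wide (y), 135 mm deep (x), 40 mm high, raised blue display at its -y end. Origin under its centre. Key centres (x, y) in mm: white (-24, 91), yellow (-24, 45), red (24, 91), blue (24, 45), black store (24, -1), green start (-24, -1). Keys 26 mm across, tops at z 62.5 mm, pressed straight down.
- bucket (a joint): Tilt of the tipping bucket, rad: 0 level, 1.05 fully tipped to the hopper. A latch holds it level; pushing the lever pad down takes up to about 12 N to pass the latch, then about 6 to 10 N. Let go, it swings back and latches by itself.
- bucket_floor (a point): Centre of the bucket's inner floor, 176 mm above the bench when level; then axes as crusher. Inside 64 mm (x) by 148 mm (y); side and back walls 28 mm high, front lip 6 mm. Three vials fit standing side by side, at y -48, 0 and 48 mm. The hopper lies on its -x side.
- lever_pad (a point): Centre of the top of the red lever pad (40 x 36 mm) on the -y side of the crusher, rigid with the bucket, about 203 mm above the bench when level. The pivot lies 72 mm behind it (+x of the crusher) and 25 mm below it, along y; push straight down on it about 14 mm behind its centre: 61 mm of travel tips the bucket to about 1.0 rad, where it soon reaches its end stop.
- vial1: Squat amber glass sample vial with black cap, 44 mm across, 60 mm high, about 90 g, heavy base, origin at the middle of its base, z along its axis. Stands upright on the white pad on the bench (top 2 mm above the bench). One to three vials are present; the others are None.
- vial2: Squat amber glass sample vial with black cap, 44 mm across, 60 mm high, about 90 g, heavy base, origin at the middle of its base, z along its axis. Stands upright on the white pad on the bench (top 2 mm above the bench). One to three vials are present; the others are None.
- vial3: Squat amber glass sample vial with black cap, 44 mm across, 60 mm high, about 90 g, heavy base, origin at the middle of its base, z along its axis. Stands upright on the white pad on the bench (top 2 mm above the bench). One to three vials are present; the others are None.
- wash_bottle: White wash bottle with red cap, 66 mm across, 200 mm high; origin at the middle of its underside. Not part of the job: leave it where it stands.
- cork_ring: Cork ring lying flat, 90 mm across, 30 mm high; origin at the middle of its underside. Not part of the job: leave it where it stands.
- tape: Roll of green tape lying flat, 66 mm across, 20 mm high; origin at the middle of its underside. Not part of the job: leave it where it stands.
There are look-alikes about, which are no part of the job. There is more than one size of the leaf10; the one meant has the size given above.

How it is judged:
On the way, in this order (a step that is already met when the one before it is completed fails the run):
1. the thinnest leaf (white, 4 mm) is pushed fully down into the gap (x of leaf4 in the frame of crusher between -0.016 and 0.02 m and y of leaf4 in the frame of crusher between -0.012 and 0.012 m and z of leaf4 in the frame of crusher between 0.111 and 0.119 m and angle between leaf4's own z axis and vertical below 0.12 rad), for 0.1 s.
2. the next leaf (yellow, 7 mm) is pushed fully down into the gap (x of leaf7 in the frame of crusher between -0.016 and 0.02 m and y of leaf7 in the frame of crusher between -0.012 and 0.012 m and z of leaf7 in the frame of crusher between 0.111 and 0.119 m and angle between leaf7's own z axis and vertical below 0.12 rad), for 0.1 s.
3. the leaf that binds stands in the gap, let go, and the key of its colour is pressed (((((x of leaf7 in the frame of crusher between -0.016 and 0.02 m and y of leaf7 in the frame of crusher between -0.012 and 0.012 m and z of leaf7 in the frame of crusher between 0.111 and 0.119 m and angle between leaf7's own z axis and vertical below 0.12 rad) and contact force between the fingers and leaf7 below 0.1 N and value of joint relief between 0.0007 and 0.0027 m) and value of joint key7 above 0.004 m) or (((x of leaf10 in the frame of crusher between -0.016 and 0.02 m and y of leaf10 in the frame of crusher between -0.012 and 0.012 m and z of leaf10 in the frame of crusher between 0.111 and 0.119 m and angle between leaf10's own z axis and vertical below 0.12 rad) and contact force between the fingers and leaf10 below 0.1 N and value of joint relief between 0.0007 and 0.0027 m) and value of joint key10 above 0.004 m) or (((x of leaf13 in the frame of crusher between -0.016 and 0.02 m and y of leaf13 in the frame of crusher between -0.012 and 0.012 m and z of leaf13 in the frame of crusher between 0.111 and 0.119 m and angle between leaf13's own z axis and vertical below 0.12 rad) and contact force between the fingers and leaf13 below 0.1 N and value of joint relief between 0.0007 and 0.0027 m) and value of joint key13 above 0.004 m))), for 0.05 s.
4. the black store key is pressed while that leaf still stands in the gap ((((x of leaf7 in the frame of crusher between -0.016 and 0.02 m and y of leaf7 in the frame of crusher between -0.012 and 0.012 m and z of leaf7 in the frame of crusher between 0.111 and 0.119 m and angle between leaf7's own z axis and vertical below 0.12 rad) and contact force between the fingers and leaf7 below 0.1 N and value of joint relief between 0.0007 and 0.0027 m) or ((x of leaf10 in the frame of crusher between -0.016 and 0.02 m and y of leaf10 in the frame of crusher between -0.012 and 0.012 m and z of leaf10 in the frame of crusher between 0.111 and 0.119 m and angle between leaf10's own z axis and vertical below 0.12 rad) and contact force between the fingers and leaf10 below 0.1 N and value of joint relief between 0.0007 and 0.0027 m) or ((x of leaf13 in the frame of crusher between -0.016 and 0.02 m and y of leaf13 in the frame of crusher between -0.012 and 0.012 m and z of leaf13 in the frame of crusher between 0.111 and 0.119 m and angle between leaf13's own z axis and vertical below 0.12 rad) and contact force between the fingers and leaf13 below 0.1 N and value of joint relief between 0.0007 and 0.0027 m)) and value of joint key_store above 0.004 m), for 0.05 s.
5. all leaves are back in the rack and every vial is in the level bucket (x of leaf4 in the frame of rack between -0.09 and 0.09 m and y of leaf4 in the frame of rack between -0.02 and 0.02 m and z of leaf4 in the frame of rack between 0.057 and 0.067 m and angle between each of leaf4, leaf7, leaf10, leaf13's own z axis and vertical below 0.12 rad and x of leaf7 in the frame of rack between -0.09 and 0.09 m and y of leaf7 in the frame of rack between -0.02 and 0.02 m and z of leaf7 in the frame of rack between 0.057 and 0.067 m and x of leaf10 in the frame of rack between -0.09 and 0.09 m and y of leaf10 in the frame of rack between -0.02 and 0.02 m and z of leaf10 in the frame of rack between 0.057 and 0.067 m and x of leaf13 in the frame of rack between -0.09 and 0.09 m and y of leaf13 in the frame of rack between -0.02 and 0.02 m and z of leaf13 in the frame of rack between 0.057 and 0.067 m and x of vial1 in the frame of crusher between 0.075 and 0.16 m and y of vial1 in the frame of crusher between -0.085 and 0.085 m and z of vial1 in the frame of crusher between 0.166 and 0.24 m and x of vial2 in the frame of crusher between 0.075 and 0.16 m and y of vial2 in the frame of crusher between -0.085 and 0.085 m and z of vial2 in the frame of crusher between 0.166 and 0.24 m and x of vial3 in the frame of crusher between 0.075 and 0.16 m and y of vial3 in the frame of crusher between -0.085 and 0.085 m and z of vial3 in the frame of crusher between 0.166 and 0.24 m and value of joint bucket below 0.08 rad), for 0.2 s.
6. the bucket is tipped past its latch (value of joint bucket above 0.8 rad), for 0.05 s.
7. every vial is in the hopper and the bucket has swung back to level (x of vial1 in the frame of crusher between -0.093 and 0.077 m and y of vial1 in the frame of crusher between -0.085 and 0.085 m and z of vial1 in the frame of crusher between 0.105 and 0.2 m and x of vial2 in the frame of crusher between -0.093 and 0.077 m and y of vial2 in the frame of crusher between -0.085 and 0.085 m and z of vial2 in the frame of crusher between 0.105 and 0.2 m and x of vial3 in the frame of crusher between -0.093 and 0.077 m and y of vial3 in the frame of crusher between -0.085 and 0.085 m and z of vial3 in the frame of crusher between 0.105 and 0.2 m and value of joint bucket below 0.08 rad), for 0.2 s.
8. the green start key is pressed (all of step 7 and x of leaf4 in the frame of rack between -0.09 and 0.09 m and y of leaf4 in the frame of rack between -0.02 and 0.02 m and z of leaf4 in the frame of rack between 0.057 and 0.067 m and angle between each of leaf4, leaf7, leaf10, leaf13's own z axis and vertical below 0.12 rad and x of leaf7 in the frame of rack between -0.09 and 0.09 m and y of leaf7 in the frame of rack between -0.02 and 0.02 m and z of leaf7 in the frame of rack between 0.057 and 0.067 m and x of leaf10 in the frame of rack between -0.09 and 0.09 m and y of leaf10 in the frame of rack between -0.02 and 0.02 m and z of leaf10 in the frame of rack between 0.057 and 0.067 m and x of leaf13 in the frame of rack between -0.09 and 0.09 m and y of leaf13 in the frame of rack between -0.02 and 0.02 m and z of leaf13 in the frame of rack between 0.057 and 0.067 m and value of joint key_start above 0.004 m), for 0.05 s.
At the end, for the whole second after the job is handed in: All four leaves stand upright (within 7 degrees) in rack slots, shoulders within 5 mm of the rack's top; every vial present lies in the hopper; the bucket is level (within 0.08 rad); all keys are up; everything is let go and at rest (all of step 7 and x of leaf4 in the frame of rack between -0.09 and 0.09 m and y of leaf4 in the frame of rack between -0.02 and 0.02 m and z of leaf4 in the frame of rack between 0.057 and 0.067 m and angle between each of leaf4, leaf7, leaf10, leaf13's own z axis and vertical below 0.12 rad and x of leaf7 in the frame of rack between -0.09 and 0.09 m and y of leaf7 in the frame of rack between -0.02 and 0.02 m and z of leaf7 in the frame of rack between 0.057 and 0.067 m and x of leaf10 in the frame of rack between -0.09 and 0.09 m and y of leaf10 in the frame of rack between -0.02 and 0.02 m and z of leaf10 in the frame of rack between 0.057 and 0.067 m and x of leaf13 in the frame of rack between -0.09 and 0.09 m and y of leaf13 in the frame of rack between -0.02 and 0.02 m and z of leaf13 in the frame of rack between 0.057 and 0.067 m and value of joint each of key4, key7, key10, key13, key_store, key_start below 0.002 m and linear speed of each of leaf4, leaf7, leaf10, leaf13 below 0.03 m/s and linear speed of each of vial1, vial2, vial3 below 0.05 m/s); the robot touches nothing.
It fails at once if a coloured key is pressed while the leaf of its colour is not the one standing in the gap and holding the sprung jaw back ((value of joint key4 above 0.004 m and (not (x of leaf4 in the frame of crusher between -0.016 and 0.02 m and y of leaf4 in the frame of crusher between -0.012 and 0.012 m and z of leaf4 in the frame of crusher between 0.111 and 0.119 m and angle between leaf4's own z axis and vertical below 0.12 rad) or value of joint relief below 0.0005 m)) or (value of joint key7 above 0.004 m and (not (x of leaf7 in the frame of crusher between -0.016 and 0.02 m and y of leaf7 in the frame of crusher between -0.012 and 0.012 m and z of leaf7 in the frame of crusher between 0.111 and 0.119 m and angle between leaf7's own z axis and vertical below 0.12 rad) or value of joint relief below 0.0005 m)) or (value of joint key10 above 0.004 m and (not (x of leaf10 in the frame of crusher between -0.016 and 0.02 m and y of leaf10 in the frame of crusher between -0.012 and 0.012 m and z of leaf10 in the frame of crusher between 0.111 and 0.119 m and angle between leaf10's own z axis and vertical below 0.12 rad) or value of joint relief below 0.0005 m)) or (value of joint key13 above 0.004 m and (not (x of leaf13 in the frame of crusher between -0.016 and 0.02 m and y of leaf13 in the frame of crusher between -0.012 and 0.012 m and z of leaf13 in the frame of crusher between 0.111 and 0.119 m and angle between leaf13's own z axis and vertical below 0.12 rad) or value of joint relief below 0.0005 m))).
It fails at once if two keys are pressed at once (value of joint each of key4, key7 above 0.003 m or value of joint each of key4, key10 above 0.003 m or value of joint each of key4, key13 above 0.003 m or value of joint each of key4, key_store above 0.003 m or value of joint each of key4, key_start above 0.003 m or value of joint each of key7, key10 above 0.003 m or value of joint each of key7, key13 above 0.003 m or value of joint each of key7, key_store above 0.003 m or value of joint each of key7, key_start above 0.003 m or value of joint each of key10, key13 above 0.003 m or value of joint each of key10, key_store above 0.003 m or value of joint each of key10, key_start above 0.003 m or value of joint each of key13, key_store above 0.003 m or value of joint each of key13, key_start above 0.003 m or value of joint each of key_store, key_start above 0.003 m).
It fails at once if a leaf more than one step too thick is forced into the gap (sprung jaw pushed back over 3.8 mm) (value of joint relief above 0.0038 m).
It fails at once if the start key is pressed with a leaf in the gap (value of joint key_start above 0.004 m and ((x of leaf4 in the frame of crusher between -0.03 and 0.03 m and y of leaf4 in the frame of crusher between -0.03 and 0.03 m and z of leaf4 in the frame of crusher between 0.105 and 0.155 m) or (x of leaf7 in the frame of crusher between -0.03 and 0.03 m and y of leaf7 in the frame of crusher between -0.03 and 0.03 m and z of leaf7 in the frame of crusher between 0.105 and 0.155 m) or (x of leaf10 in the frame of crusher between -0.03 and 0.03 m and y of leaf10 in the frame of crusher between -0.03 and 0.03 m and z of leaf10 in the frame of crusher between 0.105 and 0.155 m) or (x of leaf13 in the frame of crusher between -0.03 and 0.03 m and y of leaf13 in the frame of crusher between -0.03 and 0.03 m and z of leaf13 in the frame of crusher between 0.105 and 0.155 m))).
It fails at once if a bystander is moved more than 30 mm (distance of any of wash_bottle, cork_ring, tape from where it was at the start of the episode above 0.03 m).
Of vial1, vial2, vial3 only 1 to 3 are there at a start; the rules pass over those that are not, and their reading is None.
At some moment in a run one of vial1, vial2, vial3 may be knocked a few centimetres aside while the robot is not near it.
It also fails if it takes over 210 s, if anything falls off the work surface, if the arm or the gripper's body presses on something with over 40 N, if the wrist force passes 120 N, or if a joint passes its speed limit or range.

## Working session

There is one attempt and no reset: what is moved stays moved. The work goes in short steps, Python scripts to look and compute and a shell command to move; the robot and the scene stay as the last step left them, time stands still between calls to the robot, and variables do not carry over. Pictures are saved under pics/ and viewed, at most 14 in all, crops included, and the job is handed in when it is done.

```bash
mkdir -p pics
cat > h.py <<'E'
from station import *
import numpy as np, cv2
from scipy.spatial.transform import Rotation as R
def cam(n):
    p=camera_params(n); return p
def grab(n,f=None):
    im=read_camera(n)
    if f: cv2.imwrite('pics/'+f,im[:,:,::-1])
    return im
E
python3 - <<'E'
from h import *
for n in ('scene','top'):
    print(camera_params(n)); grab(n,n+'0.png')
o=get_obs(); print(o)
E
```

```text
{'K': array([[451.4016352 ,   0.        , 313.76976984],
       [  0.        , 451.4016352 , 197.39993579],
       [  0.        ,   0.        ,   1.        ]]), 'origin': array([ 1.05941333, -0.07056028,  0.98282881]), 'attitude': array([0.74613645, 0.22461926, 0.18027539, 0.60027275])}
{'K': array([[486.83413818,   0.        , 320.43258095],
       [  0.        , 486.83413818, 201.14634504],
       [  0.        ,   0.        ,   1.        ]]), 'origin': array([0.27037906, 0.05691471, 1.42965882]), 'attitude': array([ 0.71157253,  0.06378628, -0.07019814, -0.69618106])}
{'t': 0.1, 'q': array([ 1.13988949,  0.47773666,  0.02233955,  1.55631488, -0.01149303,
        1.10930286, -0.08310603]), 'joint_vel': array([-1.79221110e-04, -2.34222456e-03,  1.46503614e-05, -3.83887556e-03,
       -1.80971825e-03, -7.23932074e-04,  1.46468016e-03]), 'joint_torque': array([ 4.61562551e-03, -5.97759354e+01,  1.61376983e+00, -2.81953114e+01,
        1.28133874e-02,  4.99482368e-03,  5.69760618e-05]), 'eef_pos': array([ 0.21395696, -0.63964816,  0.23042591]), 'tool_rot': array([-7.93911507e-04,  9.87000764e-01,  1.60713485e-01, -1.91950985e-04]), 'contact_force': array([-0.07210958, -0.32130543, -0.32704731]), 'torque': array([-0.00285105,  0.05726315, -0.05067594]), 'grasp_force': 0.0, 'gripper_width': 0.9971768941497897}
```

View pics/scene0.png

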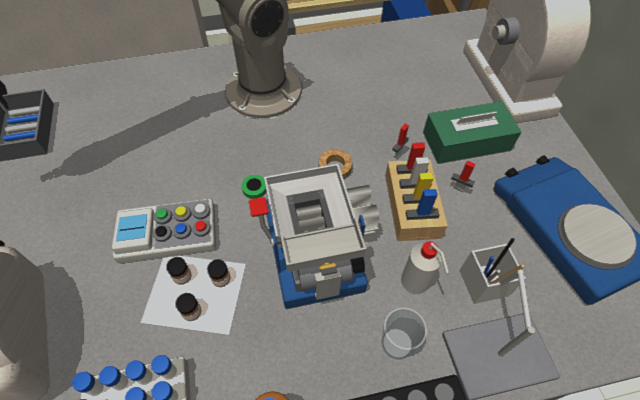

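View pics/top0.png

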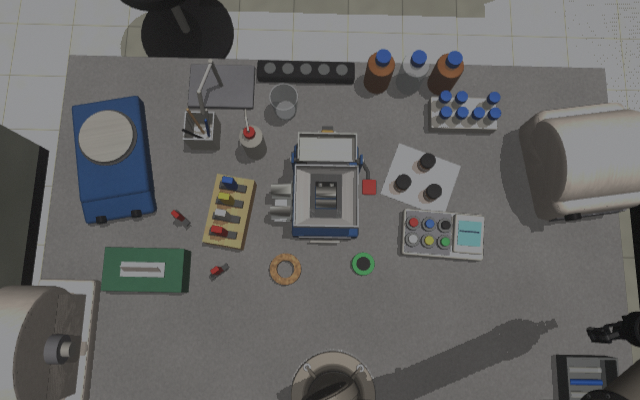

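The scene has console at scene (163,228), crusher (315,230), rack (416,200) holding red/white/yellow/blue leaves, 3 vials on the pad (180,268),(218,270),(187,304). The two loose red leaves are look-alikes. I'll zoom in.

Run:
```python
import cv2
a=cv2.imread('pics/top0.png')[120:265,200:490]; cv2.imwrite('pics/topc.png',cv2.resize(a,None,fx=2.75,fy=2.75,interpolation=cv2.INTER_CUBIC))
a=cv2.imread('pics/scene0.png')[120:330,100:460]; cv2.imwrite('pics/scenec.png',cv2.resize(a,None,fx=2.2,fy=2.2,interpolation=cv2.INTER_CUBIC))
```

```text
(no output)
```

View pics/topc.png

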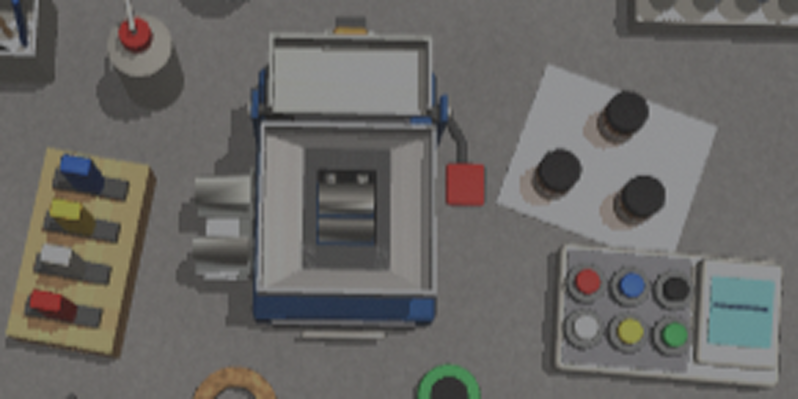

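View pics/scenec.png

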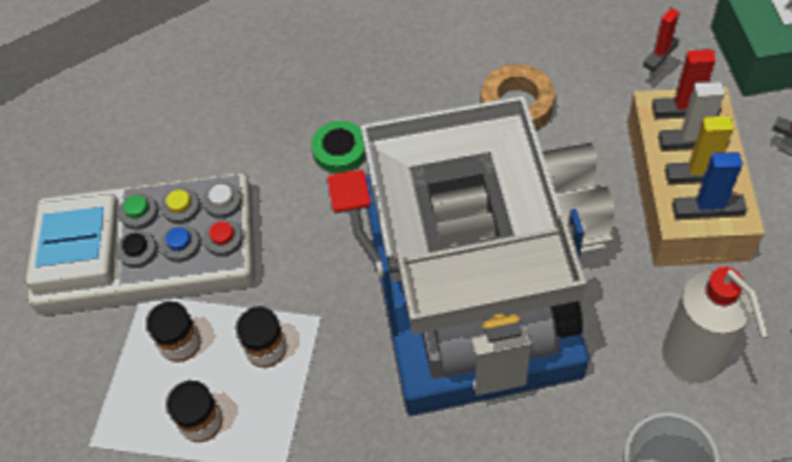

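```bash
cat >> h.py <<'E'
def ray(n,px):
    p=camera_params(n); K=p['K']; px=np.atleast_2d(px).astype(float)
    d=np.c_[(px[:,0]-K[0,2])/K[0,0],-(px[:,1]-K[1,2])/K[1,1],-np.ones(len(px))]
    w=p['attitude']; return np.array(p['origin']),R.from_quat([w[1],w[2],w[3],w[0]]).apply(d)
def onz(n,px,z):
    o,d=ray(n,px); return o+d*((z-o[2])/d[:,2])[:,None]
def proj(n,P):
    p=camera_params(n);K=p['K'];w=p['attitude']
    c=R.from_quat([w[1],w[2],w[3],w[0]]).inv().apply(np.atleast_2d(P)-p['origin'])
    return np.c_[K[0,0]*c[:,0]/-c[:,2]+K[0,2],K[1,1]*-c[:,1]/-c[:,2]+K[1,2]]
def fit(loc,wor):
    "rigid 2D: origin, yaw, residuals mm"
    loc=np.array(loc,float)/1000;wor=np.array(wor)[:,:2];a=loc.mean(0);b=wor.mean(0)
    H=(loc-a)@np.array([[1,0],[0,1]]);z=((loc-a)@[1,1j]).conj()@((wor-b)@[1,1j]);th=np.angle(z)
    c,s=np.cos(th),np.sin(th);M=np.array([[c,-s],[s,c]])
    t=b-M@a; return t,th,np.round((wor-(loc@M.T+t))*1000,1)
E
python3 - <<'E'
from h import *
np.set_printoptions(precision=4,suppress=True)
T=lambda l:np.array(l)/2.75+[200,120]-.32
S=lambda l:np.array(l)/2.2+[100,120]-.27
keys=[(-24,91),(-24,45),(24,91),(24,45),(24,-1),(-24,-1)]
print('con',fit(keys,onz('top',T([(586,326),(630,331),(588,281),(632,285),(676,289),(675,335)]),.0625)))
print('con',fit(keys,onz('scene',S([(220,195),(178,201),(222,233),(178,238),(134,244),(135,206)]),.0625)))
rc=[(100,55),(100,-55),(-100,-55),(-100,55)]
for n,p in(('top',T([(48,149),(154,166),(116,355),(7,340)])),('scene',S([(760,226),(655,251),(631,95),(726,88)]))):
    pass
w=onz('top',T([(48,149),(154,166),(116,355),(7,340)]),.062);print('rack',w[:,:2],fit(rc,w))
w=onz('scene',S([(763,231),(655,247),(631,93),(733,88)]),.062);print('rack',w[:,:2],fit(rc,w))
hc=[(72,82),(72,-82),(-88,-82),(-88,82)]
w=onz('top',T([(266,128),(432,128),(432,291),(261,288)]),.162);print('hop',w[:,:2],fit(hc,w))
w=onz('scene',S([(555,232),(403,265),(367,129),(522,104)]),.162);print('hop',w[:,:2],fit(hc,w))
print('pad',onz('top',T([(466,185)]),.203),onz('scene',S([(349,190)]),.203))
print('vials',onz('top',T([(627,110),(558,170),(642,195)]),.062)[:,:2],onz('scene',S([(261,328),(168,322),(191,402)]),.062)[:,:2])
E
```

```text
con (array([ 0.4493, -0.3075]), np.float64(-0.06944446617406101), array([[ 0.9, -0.7],
       [-0.1,  0. ],
       [-0.3, -0.1],
       [-0.2,  0.3],
       [-0.2,  0.7],
       [-0. , -0.3]]))
con (array([ 0.4559, -0.3058]), np.float64(-0.060136615137081455), array([[-0.1, -0.7],
       [ 0.6, -0.1],
       [ 0.6,  0.5],
       [-0.5,  0.2],
       [-0.4,  0.2],
       [-0.2, -0.1]]))
rack [[0.6065 0.3468]
 [0.5908 0.235 ]
 [0.3923 0.2646]
 [0.4051 0.3764]] (array([0.4987, 0.3057]), np.float64(-0.1421740509105712), array([[ 1. ,  0.9],
       [ 0.9, -2.1],
       [ 0.4, -0.8],
       [-2.4,  2.1]]))
rack [[0.6068 0.3491]
 [0.6007 0.2302]
 [0.3979 0.2674]
 [0.4165 0.3869]] (array([0.5055, 0.3084]), np.float64(-0.16750858499921456), array([[-6.5,  3.1],
       [ 5.8, -7.3],
       [ 0.2, -3.4],
       [ 0.4,  7.6]]))
hop [[ 0.608   0.1145]
 [ 0.6119 -0.0478]
 [ 0.451  -0.0489]
 [ 0.4502  0.1145]] (array([0.5383, 0.0331]), np.float64(0.008891738470000446), array([[-1.5, -1.3],
       [ 0.9,  0.4],
       [-0. ,  0.7],
       [ 0.7,  0.2]]))
hop [[ 0.6146  0.1096]
 [ 0.6185 -0.0381]
 [ 0.4567 -0.0462]
 [ 0.4594  0.1159]] (array([0.5453, 0.0354]), np.float64(0.004681982100135228), array([[-2.3, -8.1],
       [ 0.9,  8.2],
       [-1. ,  0.9],
       [ 2.5, -1. ]]))
pad [[ 0.5463 -0.0768  0.203 ]] [[ 0.5524 -0.0748  0.203 ]]
vials [[ 0.6635 -0.2629]
 [ 0.5964 -0.1889]
 [ 0.5716 -0.2767]] [[ 0.6047 -0.1864]
 [ 0.578  -0.2774]
 [ 0.6677 -0.26  ]]
```

```bash
cat > to.py <<'E'
import sys; from h import *
x,y,z,yaw=map(float,sys.argv[1:5]); o=get_obs(); w=o['tool_rot']; r=R.from_quat([w[1],w[2],w[3],w[0]])
g=R.from_matrix(np.array([[np.cos(yaw),np.sin(yaw),0],[np.sin(yaw),-np.cos(yaw),0],[0,0,-1]]).T.T)
print('t',o['t'],'pos',o['eef_pos'].round(4),'F',o['contact_force'].round(1),'shift',r.inv().apply(np.array([x,y,z])-o['eef_pos']).round(4),'turn',(r.inv()*g).as_rotvec().round(4))
E
python3 to.py 0.5 -0.3 0.33 -0.142; python3 to.py 0.48 0.31 0.3 -0.142
```

```text
t 0.1 pos [ 0.214  -0.6396  0.2304] F [-0.1 -0.3 -0.3] shift [ 0.379  -0.2315 -0.0992] turn [-0.0016  0.0005  0.4648]
t 0.1 pos [ 0.214  -0.6396  0.2304] F [-0.1 -0.3 -0.3] shift [ 0.5536 -0.8163 -0.0683] turn [-0.0016  0.0005  0.4648]
```

```bash
python3 -m jog '[{"x":0.2,"y":-0.12,"z":-0.1,"az":0.2},{"x":0.2,"y":-0.12,"z":-0.1,"az":0.2},{"x":0.379,"y":-0.2315,"z":-0.1,"az":0.465},{"x":0.379,"y":-0.2315,"z":-0.1,"az":0.465},{"x":0.379,"y":-0.2315,"z":-0.1,"az":0.465},{"x":0.379,"y":-0.2315,"z":-0.1,"az":0.465},{"x":0.379,"y":-0.2315,"z":-0.1,"az":0.465},{"x":0.379,"y":-0.2315,"z":-0.1,"az":0.465},{"x":0.379,"y":-0.2315,"z":-0.1,"az":0.465},{"x":0.379,"y":-0.2315,"z":-0.1,"az":0.465},{"x":0.379,"y":-0.2315,"z":-0.1,"az":0.465},{"x":0.379,"y":-0.2315,"z":-0.1,"az":0.465}]' 0.6 60; python3 to.py 0.48 0.31 0.28 -0.142
```

```text
t 0.1 pos [ 0.214  -0.6396  0.2304] F [-0.1 -0.3 -0.3] shift [ 0.5536 -0.8163 -0.0483] turn [-0.0016  0.0005  0.4648]validation failed for argument at $[0]...
```

```bash
python3 -m jog '[{"x":0.2,"y":-0.12,"z":-0.1,"ax":0,"ay":0,"az":0.2},{"x":0.379,"y":-0.2315,"z":-0.1,"ax":0,"ay":0,"az":0.465}]' 0.6 60; python3 -m jog '[{"x":0.02,"y":-0.01,"z":-0.01,"ax":0,"ay":0,"az":0.02}]' 0.6 60; python3 to.py 0.48 0.31 0.28 -0.142
```

```text
t: 0.3
eef_pos: [0.2744, -0.5682, 0.2611]
tool_rot: [0.0, 1.0, 0.006, -0.0]
contact_force: [1.8, 0.2, 1.0]
gripper_width: 0.691
grasp_force: 0.0
t: 0.4
eef_pos: [0.2986, -0.5531, 0.271]
tool_rot: [-0.001, 1.0, 0.001, 0.001]
contact_force: [-0.2, 0.1, -0.3]
gripper_width: 0.597
grasp_force: 0.0
t 0.4 pos [ 0.2986 -0.5531  0.271 ] F [-0.2  0.1 -0.3] shift [ 0.1835 -0.8627 -0.0064] turn [-0.0028 -0.0009  0.1444]
```

```bash
python3 -m jog '[{"x":0.2,"y":-0.25,"z":-0.06,"ax":0.003,"ay":0,"az":0.144},{"x":0.2,"y":-0.25,"z":-0.06,"ax":0.003,"ay":0,"az":0.144},{"x":0.2,"y":-0.25,"z":-0.06,"ax":0.003,"ay":0,"az":0.144},{"x":0.2,"y":-0.25,"z":-0.06,"ax":0.003,"ay":0,"az":0.144},{"x":0.2,"y":-0.25,"z":-0.06,"ax":0.003,"ay":0,"az":0.144},{"x":0.2,"y":-0.25,"z":-0.06,"ax":0.003,"ay":0,"az":0.144},{"x":0.2,"y":-0.25,"z":-0.06,"ax":0.003,"ay":0,"az":0.144},{"x":0.2,"y":-0.25,"z":-0.06,"ax":0.003,"ay":0,"az":0.144}]' ; python3 to.py 0.48 0.31 0.28 -0.142
```

```text
t: 1.2
eef_pos: [0.498, -0.3017, 0.3313]
tool_rot: [-0.002, 0.998, -0.066, 0.001]
contact_force: [-0.1, -0.5, 0.3]
gripper_width: 0.602
grasp_force: 0.0
t 1.2 pos [ 0.498  -0.3017  0.3313] F [-0.1 -0.5  0.3] shift [-0.0989 -0.6037  0.0541] turn [-0.0049 -0.0014  0.0092]
```

```bash
python3 -m jog '[{"x":-0.09,"y":-0.55,"z":0.03,"ax":0,"ay":0,"az":0},{"x":-0.09,"y":-0.55,"z":0.03,"ax":0,"ay":0,"az":0},{"x":-0.09,"y":-0.55,"z":0.03,"ax":0,"ay":0,"az":0},{"x":-0.09,"y":-0.55,"z":0.03,"ax":0,"ay":0,"az":0},{"x":-0.09,"y":-0.55,"z":0.03,"ax":0,"ay":0,"az":0},{"x":-0.09,"y":-0.55,"z":0.03,"ax":0,"ay":0,"az":0},{"x":-0.09,"y":-0.55,"z":0.03,"ax":0,"ay":0,"az":0},{"x":-0.09,"y":-0.55,"z":0.03,"ax":0,"ay":0,"az":0},{"x":-0.09,"y":-0.55,"z":0.03,"ax":0,"ay":0,"az":0},{"x":-0.09,"y":-0.55,"z":0.03,"ax":0,"ay":0,"az":0},{"x":-0.09,"y":-0.55,"z":0.03,"ax":0,"ay":0,"az":0},{"x":-0.09,"y":-0.55,"z":0.03,"ax":0,"ay":0,"az":0}]' ; python3 to.py 0.48 0.31 0.28 -0.142; python3 -c "
from h import *
o=get_obs();P=o['eef_pos']
for n in('scene','top'):
  im=grab(n);c=proj(n,P)[0];print(n,c)
  u,v=int(c[0]),int(c[1]);a=im[max(v-75,0):v+75,u-100:u+100,::-1]
  a=cv2.resize(a,None,fx=4,fy=4,interpolation=cv2.INTER_CUBIC); cv2.imwrite('pics/g_'+n+'.png',a);print(u-100,max(v-75,0))
"
```

```text
t: 2.4
eef_pos: [0.4811, 0.2562, 0.3019]
tool_rot: [-0.003, 0.998, -0.067, -0.001]
contact_force: [-0.1, -0.4, -1.0]
gripper_width: 0.597
grasp_force: 0.0
t 2.4 pos [0.4811 0.2562 0.3019] F [-0.1 -0.4 -1. ] shift [-0.0082 -0.053   0.0222] turn [-0.0054  0.0022  0.0083]
scene [409.50862568 121.73933751]
309 46
top [232.32912485 201.68757644]
132 126
```

View pics/g_scene.png

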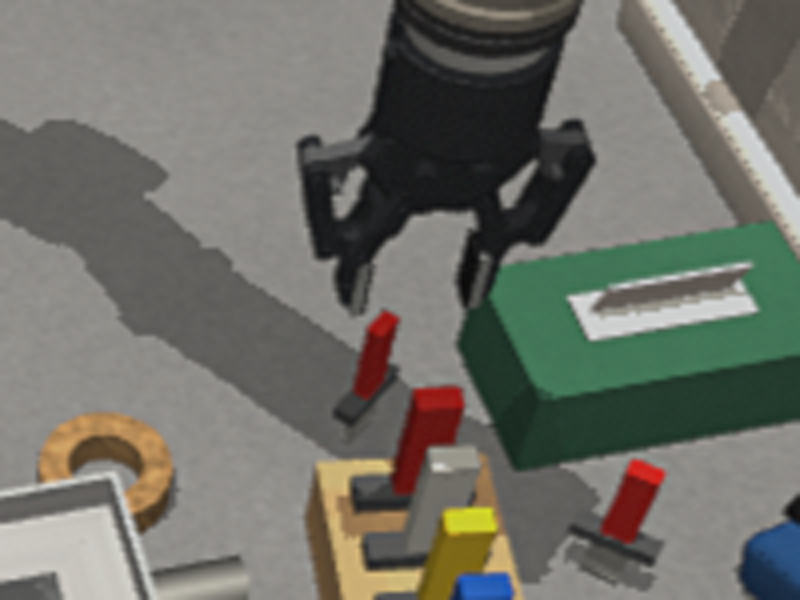

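View pics/g_top.png

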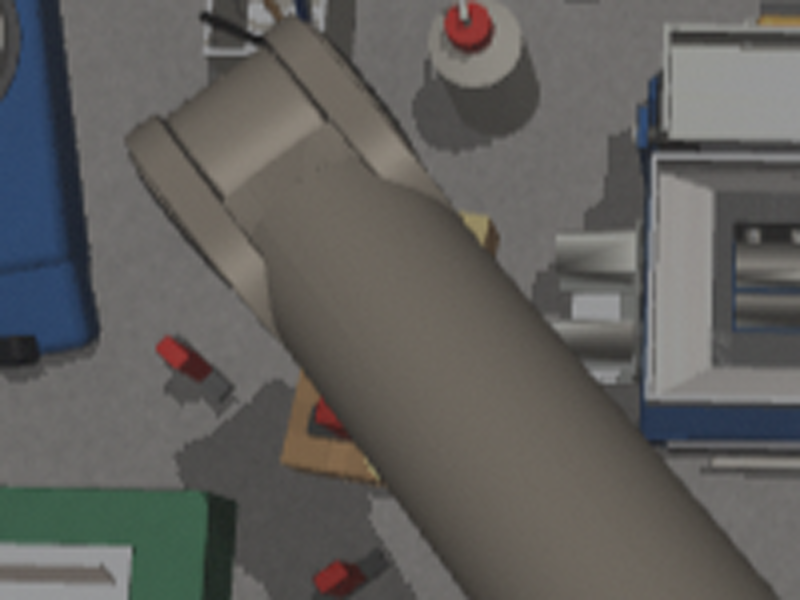

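Scene: fingertips at px ≈(398,123) and (428,121), midpoint (412.5,122), close to the projected TCP; the top view has the arm occluding the gripper.

Run:
```python
from h import *
print(onz('scene',[(412.5,122),(409.5,121.7)],.308))
s=cv2.imread('pics/scene0.png')[138:238,385:450];t=cv2.imread('pics/top0.png')[165:265,198:264]
im=np.hstack([cv2.resize(a,None,fx=6,fy=6,interpolation=cv2.INTER_CUBIC) for a in(s,t)]);im=cv2.convertScaleAbs(im,alpha=1.4)
cv2.imwrite('pics/rk.png',im)
```

```text
[[0.48820963 0.25893898 0.308     ]
 [0.48614112 0.2532997  0.308     ]]
```

View pics/rk.png

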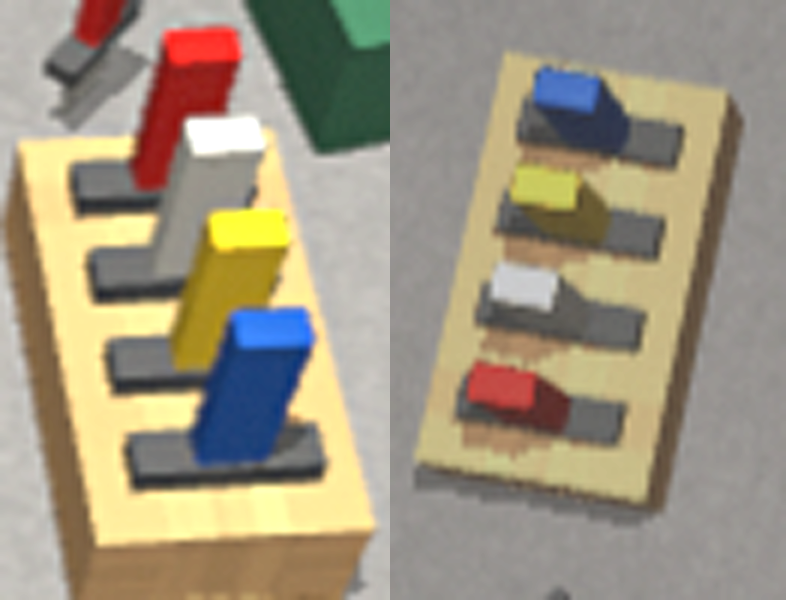

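```bash
python3 - <<'E'
from h import *
np.set_printoptions(precision=4,suppress=True)
s=np.array([(201,46),(225,137),(248,230),(271,328)])/6+[385,138]-.4
t=np.array([(502-390,387),(525-390,288),(545-390,187),(567-390,90)])/6+[198,165]-.4
a=onz('scene',s,.162)[:,:2]-[.0068,.0025];b=onz('top',t,.162)[:,:2];print(a,b,(a+b)/2)
l=[(-67.5,0),(-22.5,0),(22.5,0),(67.5,0)];print(fit(l,a),fit(l,b))
E
python3 to.py 0.476 0.308 0.22 -0.142
```

```text
[[0.4311 0.316 ]
 [0.4761 0.3097]
 [0.5199 0.3029]
 [0.5638 0.2957]] [[0.4333 0.3189]
 [0.4772 0.3115]
 [0.5226 0.3053]
 [0.5668 0.2982]] [[0.4322 0.3175]
 [0.4767 0.3106]
 [0.5213 0.3041]
 [0.5653 0.2969]]
(array([0.4977, 0.3061]), np.float64(-0.15245743666560285), array([[ 0. , -0.3],
       [ 0.6,  0.2],
       [-0. ,  0.2],
       [-0.6, -0.2]])) (array([0.5   , 0.3085]), np.float64(-0.1518774463371969), array([[ 0. ,  0.2],
       [-0.5, -0.4],
       [ 0.4,  0.3],
       [ 0.1, -0.1]]))
t 2.5 pos [0.4825 0.2514 0.3018] F [ 0.1 -0.8 -1. ] shift [-0.0141 -0.055   0.082 ] turn [-0.0024  0.0015  0.0035]
```

```bash
python3 -m jog '[{"x":-0.0146,"y":-0.0577,"z":0.08,"ax":-0.002,"ay":0.001,"az":0.012},{"x":-0.0146,"y":-0.0577,"z":0.08,"ax":-0.002,"ay":0.001,"az":0.012},{"x":-0.0146,"y":-0.0577,"z":0.08,"ax":-0.002,"ay":0.001,"az":0.012},{"x":-0.0146,"y":-0.0577,"z":0.08,"ax":-0.002,"ay":0.001,"az":0.012},{"x":-0.0146,"y":-0.0577,"z":0.08,"ax":-0.002,"ay":0.001,"az":0.012}]' ; python3 to.py 0.4767 0.3106 0.115 -0.15
```

```text
t: 3.0
eef_pos: [0.4783, 0.3078, 0.2238]
tool_rot: [-0.0, 0.997, -0.078, 0.001]
contact_force: [-0.1, -0.2, 0.1]
gripper_width: 0.6
grasp_force: 0.0
t 3.0 pos [0.4783 0.3078 0.2238] F [-0.1 -0.2  0.1] shift [-0.0023 -0.0024  0.1088] turn [-0.0008 -0.0027 -0.0067]
```

```bash
python3 -m jog '[{"x":-0.001,"y":-0.001,"z":0.05,"ax":0,"ay":-0.002,"az":-0.004},{"x":-0.001,"y":-0.001,"z":0.08,"ax":0,"ay":-0.002,"az":-0.004},{"x":-0.001,"y":-0.001,"z":0.105,"ax":0,"ay":-0.002,"az":-0.004},{"x":-0.001,"y":-0.001,"z":0.105,"ax":0,"ay":-0.002,"az":-0.004},{"x":-0.001,"y":-0.001,"z":0.105,"ax":0,"ay":-0.002,"az":-0.004},{"x":-0.001,"y":-0.001,"z":0.105,"ax":0,"ay":-0.002,"az":-0.004}]' ; python3 to.py 0.4767 0.3106 0.115 -0.15; python3 -m jog '[{"x":0,"y":0,"z":0,"ax":0,"ay":0,"az":0},{"x":0,"y":0,"z":0,"ax":0,"ay":0,"az":0},{"x":0,"y":0,"z":0,"ax":0,"ay":0,"az":0},{"x":0,"y":0,"z":0,"ax":0,"ay":0,"az":0},{"x":0,"y":0,"z":0,"ax":0,"ay":0,"az":0},{"x":0,"y":0,"z":0,"ax":0,"ay":0,"az":0}]' 0 60;  python3 to.py 0.4767 0.3106 0.115 -0.15
```

```text
t: 3.6
eef_pos: [0.4776, 0.3116, 0.1201]
tool_rot: [-0.002, 0.997, -0.075, 0.001]
contact_force: [0.1, 0.1, -0.5]
gripper_width: 0.597
grasp_force: 0.0
t 3.6 pos [0.4776 0.3116 0.1201] F [ 0.1  0.1 -0.5] shift [-0.0007  0.0011  0.0051] turn [-0.0033 -0.0019 -0.0004]
t: 4.2
eef_pos: [0.4768, 0.3118, 0.1194]
tool_rot: [-0.001, 0.997, -0.075, 0.001]
contact_force: [-0.3, -1.2, 6.8]
gripper_width: 0.344
grasp_force: 59.2
t 4.2 pos [0.4768 0.3118 0.1194] F [-0.3 -1.2  6.8] shift [0.     0.0012 0.0044] turn [-0.0024 -0.001   0.0008]
```

```bash
python3 -m jog '[{"x":0,"y":0,"z":-0.04,"ax":0,"ay":0,"az":0},{"x":0,"y":0,"z":-0.08,"ax":0,"ay":0,"az":0},{"x":0,"y":0,"z":-0.13,"ax":0,"ay":0,"az":0},{"x":0,"y":0,"z":-0.175,"ax":0,"ay":0,"az":0},{"x":0,"y":0,"z":-0.175,"ax":0,"ay":0,"az":0},{"x":0.1,"y":0.267,"z":-0.175,"ax":-0.002,"ay":-0.001,"az":-0.159},{"x":0.1,"y":0.267,"z":-0.175,"ax":-0.002,"ay":-0.001,"az":-0.159},{"x":0.1,"y":0.267,"z":-0.175,"ax":-0.002,"ay":-0.001,"az":-0.159},{"x":0.1,"y":0.267,"z":-0.175,"ax":-0.002,"ay":-0.001,"az":-0.159},{"x":0.1,"y":0.267,"z":-0.175,"ax":-0.002,"ay":-0.001,"az":-0.159},{"x":0.1,"y":0.267,"z":-0.175,"ax":-0.002,"ay":-0.001,"az":-0.159},{"x":0.1,"y":0.267,"z":-0.175,"ax":-0.002,"ay":-0.001,"az":-0.159}]' ; python3 -m jog '[{"x":0,"y":0,"z":0,"ax":0,"ay":0,"az":0},{"x":0,"y":0,"z":0,"ax":0,"ay":0,"az":0}]'; python3 to.py 0.5358 0.0331 0.25 0.009; python3 -c "
from h import *
s=grab('scene')[120:270,230:390,::-1];cv2.imwrite('pics/gap1.png',cv2.resize(s,None,fx=4,fy=4,interpolation=cv2.INTER_CUBIC))"
```

```text
t: 5.4
eef_pos: [0.5356, 0.0244, 0.2913]
tool_rot: [0.002, 1.0, -0.0, -0.002]
contact_force: [-0.1, 0.1, -1.6]
gripper_width: 0.342
grasp_force: 60.3
t: 5.6
eef_pos: [0.5347, 0.0336, 0.292]
tool_rot: [0.0, 1.0, 0.006, -0.001]
contact_force: [0.2, 0.5, -1.0]
gripper_width: 0.341
grasp_force: 60.3
t 5.6 pos [0.5347 0.0336 0.292 ] F [ 0.2  0.5 -1. ] shift [0.0012 0.0005 0.042 ] turn [0.0001 0.0028 0.0028]
```

View pics/gap1.png

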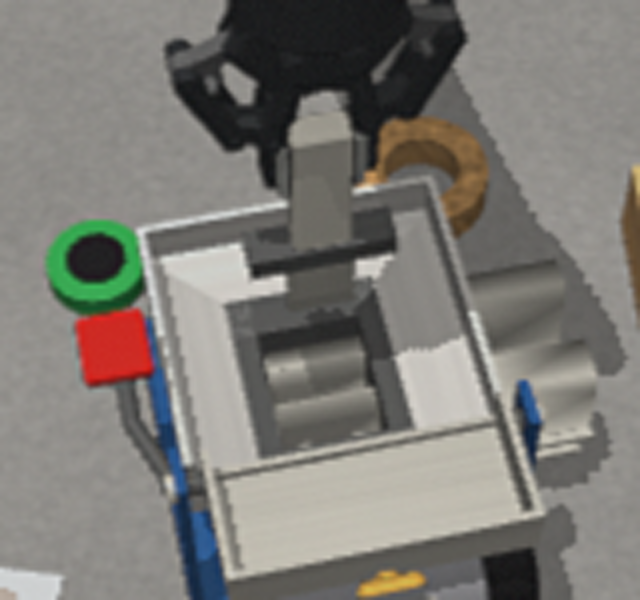

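Run:
```python
from h import *
for z in(.1,.115):
  print(onz('scene',[(310,218.5)],z)-[.0068,.0025,0],onz('top',np.array([(346,214)])/2.75+[200,120]-.32,z))
# expected leaf shoulder px (bias-shifted)
P=get_obs()['eef_pos'];b=np.array([.0068,.0025,0])
print((proj('scene',P+b+[0,0,-.0574])-[230,120])*4,(proj('scene',P+b+[-.009,0,-.0574+.1])-[230,120])*4, (proj('scene',P+b+[.009,0,-.0574+.1])-[230,120])*4)
```

```text
[[0.53681781 0.03193504 0.1       ]] [[0.53657365 0.03359251 0.1       ]]
[[0.54558161 0.03015108 0.115     ]] [[0.53357068 0.03385561 0.115     ]]
[[321.23617834 253.78439168]] [[315.91503825 113.74083324]] [[324.11038914 143.45172304]]
```

```bash
python3 -m jog '[{"x":0.001,"y":0,"z":0.04,"ax":0,"ay":0.003,"az":0.003},{"x":0.001,"y":0,"z":0.065,"ax":0,"ay":0.003,"az":0.003},{"x":0.001,"y":0,"z":0.07,"ax":0,"ay":0.003,"az":0.003},{"x":0.001,"y":0,"z":0.08,"ax":0,"ay":0.003,"az":0.003},{"x":0.001,"y":0,"z":0.08,"ax":0,"ay":0.003,"az":0.003}]'; python3 to.py 0.5358 0.0331 0.1724 0.009;  python3 -m jog '[{"x":0,"y":0,"z":0.01,"ax":0,"ay":0,"az":0},{"x":0,"y":0,"z":0.015,"ax":0,"ay":0,"az":0},{"x":0,"y":0,"z":0.015,"ax":0,"ay":0,"az":0}]'; python3 to.py 0.5358 0.0331 0.1724 0.009
```

```text
t: 6.15
eef_pos: [0.536, 0.0327, 0.2122]
tool_rot: [0.0, 1.0, 0.004, 0.0]
contact_force: [-0.7, 0.3, -0.3]
gripper_width: 0.342
grasp_force: 60.2
t 6.15 pos [0.536  0.0327 0.2122] F [-0.7  0.3 -0.3] shift [-0.0003 -0.0004  0.0398] turn [ 0.0006 -0.0005 -0.0011]
t: 6.45
eef_pos: [0.5357, 0.032, 0.1968]
tool_rot: [0.0, 1.0, 0.003, -0.0]
contact_force: [0.7, 0.1, -1.0]
gripper_width: 0.344
grasp_force: 60.2
t 6.45 pos [0.5357 0.032  0.1968] F [ 0.7  0.1 -1. ] shift [ 0.0001 -0.0011  0.0244] turn [ 0.0008  0.0001 -0.0022]
```

Free so far; continue down.

```bash
python3 -m jog '[{"x":0,"y":-0.001,"z":0.01,"ax":0,"ay":0,"az":0},{"x":0,"y":-0.001,"z":0.015,"ax":0,"ay":0,"az":0},{"x":0,"y":-0.001,"z":0.015,"ax":0,"ay":0,"az":0}]'; python3 -m jog '[{"x":0,"y":0,"z":0.005,"ax":0,"ay":0,"az":0},{"x":0,"y":0,"z":0.009,"ax":0,"ay":0,"az":0},{"x":0,"y":0,"z":0.009,"ax":0,"ay":0,"az":0}]';python3 to.py 0.5358 0.0331 0.1724 0.009
```

```text
t: 6.75
eef_pos: [0.5354, 0.033, 0.1813]
tool_rot: [0.0, 1.0, 0.003, -0.001]
contact_force: [0.0, 0.3, -0.9]
gripper_width: 0.346
grasp_force: 60.2
t: 7.05
eef_pos: [0.5357, 0.033, 0.1727]
tool_rot: [0.0, 1.0, 0.003, -0.0]
contact_force: [0.3, 0.0, -2.1]
gripper_width: 0.338
grasp_force: 60.2
t 7.05 pos [0.5357 0.033  0.1727] F [ 0.3  0.  -2.1] shift [ 0.0001 -0.0001  0.0003] turn [ 0.0008  0.0002 -0.0022]
```

```bash
python3 -m jog '[{"x":0,"y":0,"z":0.002,"ax":0,"ay":0,"az":0},{"x":0,"y":0,"z":0.003,"ax":0,"ay":0,"az":0},{"x":0,"y":0,"z":0.003,"ax":0,"ay":0,"az":0}]'
```

```text
t: 7.35
eef_pos: [0.5364, 0.033, 0.1723]
tool_rot: [0.001, 1.0, 0.003, 0.001]
contact_force: [-6.2, -1.4, 14.3]
gripper_width: 0.343
grasp_force: 62.4
```

```bash
python3 -m jog '[{"x":0,"y":0,"z":0,"ax":0,"ay":0,"az":0},{"x":0,"y":0,"z":0,"ax":0,"ay":0,"az":0},{"x":-0.0005,"y":0,"z":-0.03,"ax":0,"ay":0,"az":0},{"x":-0.0005,"y":0,"z":-0.07,"ax":0,"ay":0,"az":0},{"x":-0.0005,"y":0,"z":-0.12,"ax":0,"ay":0,"az":0},{"x":-0.0005,"y":0,"z":-0.123,"ax":0,"ay":0,"az":0},{"x":-0.057,"y":-0.279,"z":-0.123,"ax":0,"ay":0,"az":0.157},{"x":-0.057,"y":-0.279,"z":-0.123,"ax":0,"ay":0,"az":0.157},{"x":-0.057,"y":-0.279,"z":-0.123,"ax":0,"ay":0,"az":0.157},{"x":-0.057,"y":-0.279,"z":-0.123,"ax":0,"ay":0,"az":0.157},{"x":-0.057,"y":-0.279,"z":-0.123,"ax":0,"ay":0,"az":0.157},{"x":-0.057,"y":-0.279,"z":-0.123,"ax":0,"ay":0,"az":0.157}]'; python3 -m jog '[{"x":0,"y":0,"z":0,"ax":0,"ay":0,"az":0},{"x":0,"y":0,"z":0,"ax":0,"ay":0,"az":0},{"x":0,"y":0,"z":0,"ax":0,"ay":0,"az":0}]'; python3 to.py 0.4768 0.3118 0.1194 -0.15
```

```text
t: 8.55
eef_pos: [0.4756, 0.3148, 0.2928]
tool_rot: [-0.0, 0.997, -0.074, 0.0]
contact_force: [1.1, 0.2, -1.5]
gripper_width: 0.342
grasp_force: 60.3
t: 8.85
eef_pos: [0.4776, 0.3103, 0.2925]
tool_rot: [0.001, 0.997, -0.076, 0.0]
contact_force: [0.0, 0.3, -3.2]
gripper_width: 0.345
grasp_force: 60.4
t 8.85 pos [0.4776 0.3103 0.2925] F [ 0.   0.3 -3.2] shift [-0.0012 -0.0017  0.1731] turn [ 0.0019 -0.0009 -0.0019]
```

```bash
python3 -m jog '[{"x":-0.001,"y":-0.0015,"z":0.05,"ax":0.002,"ay":0,"az":-0.002},{"x":-0.001,"y":-0.0015,"z":0.09,"ax":0.002,"ay":0,"az":-0.002},{"x":-0.001,"y":-0.0015,"z":0.11,"ax":0.002,"ay":0,"az":-0.002},{"x":-0.001,"y":-0.0015,"z":0.12,"ax":0.002,"ay":0,"az":-0.002},{"x":-0.001,"y":-0.0015,"z":0.135,"ax":0.002,"ay":0,"az":-0.002},{"x":-0.001,"y":-0.0015,"z":0.15,"ax":0.002,"ay":0,"az":-0.002},{"x":-0.001,"y":-0.0015,"z":0.165,"ax":0.002,"ay":0,"az":-0.002},{"x":-0.001,"y":-0.0015,"z":0.172,"ax":0.002,"ay":0,"az":-0.002},{"x":-0.001,"y":-0.0015,"z":0.172,"ax":0.002,"ay":0,"az":-0.002}]'; python3 to.py 0.4768 0.3118 0.1194 -0.15
```

```text
t: 9.75
eef_pos: [0.4765, 0.3133, 0.1205]
tool_rot: [-0.001, 0.997, -0.074, 0.0]
contact_force: [0.4, 0.0, -1.7]
gripper_width: 0.345
grasp_force: 60.4
t 9.75 pos [0.4765 0.3133 0.1205] F [ 0.4  0.  -1.7] shift [0.0005 0.0014 0.0011] turn [-0.0011 -0.0006  0.0019]
```

```bash
python3 -m jog '[{"x":0,"y":0.001,"z":0,"ax":0,"ay":0,"az":0},{"x":0,"y":0.001,"z":0,"ax":0,"ay":0,"az":0},{"x":0,"y":0.001,"z":0,"ax":0,"ay":0,"az":0},{"x":0,"y":0.001,"z":-0.04,"ax":0,"ay":0,"az":0},{"x":0,"y":0.001,"z":-0.08,"ax":0,"ay":0,"az":0},{"x":0,"y":0.001,"z":-0.08,"ax":0,"ay":0,"az":0},{"x":0.0456,"y":0.0015,"z":-0.08,"ax":0,"ay":0,"az":0},{"x":0.0456,"y":0.0015,"z":-0.08,"ax":0,"ay":0,"az":0},{"x":0.0456,"y":0.0015,"z":-0.08,"ax":0,"ay":0,"az":0}]' 0.6; python3 to.py 0.5213 0.305 0.1194 -0.15; python3 -c "
from h import *
s=grab('scene')[60:210,330:490,::-1];cv2.imwrite('pics/rk2.png',cv2.resize(s,None,fx=4,fy=4,interpolation=cv2.INTER_CUBIC))"
```

```text
t: 10.65
eef_pos: [0.522, 0.3042, 0.2006]
tool_rot: [-0.001, 0.997, -0.075, 0.0]
contact_force: [-0.6, 0.3, 0.1]
gripper_width: 0.599
grasp_force: 0.0
t 10.65 pos [0.522  0.3042 0.2006] F [-0.6  0.3  0.1] shift [-0.0009 -0.0006  0.0812] turn [-0.0011 -0.0007 -0.0004]
```

View pics/rk2.png

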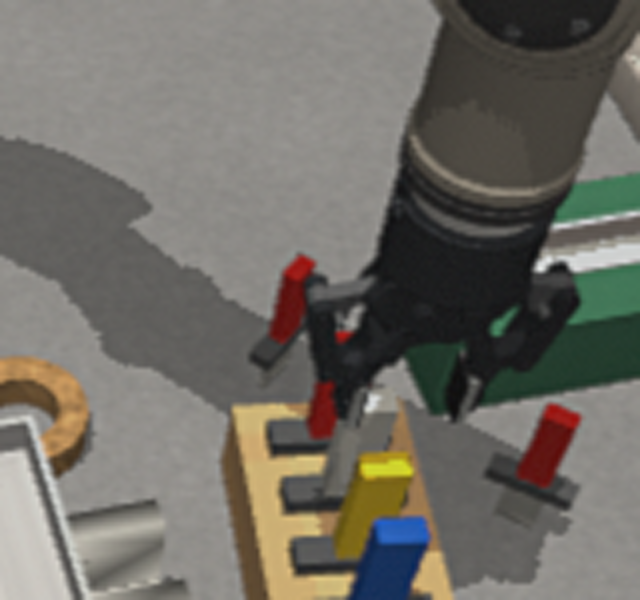

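White leaf is home at (≈422,160); yellow is below the open fingers.

```bash
python3 -m jog '[{"x":-0.0005,"y":-0.0005,"z":0.04,"ax":0,"ay":0,"az":0},{"x":-0.0005,"y":-0.0005,"z":0.07,"ax":0,"ay":0,"az":0},{"x":-0.0005,"y":-0.0005,"z":0.081,"ax":0,"ay":0,"az":0},{"x":-0.0005,"y":-0.0005,"z":0.081,"ax":0,"ay":0,"az":0},{"x":-0.0005,"y":-0.0005,"z":0.081,"ax":0,"ay":0,"az":0}]'; python3 -m jog '[{"x":0,"y":0,"z":0,"ax":0,"ay":0,"az":0},{"x":0,"y":0,"z":0,"ax":0,"ay":0,"az":0},{"x":0,"y":0,"z":0,"ax":0,"ay":0,"az":0},{"x":0,"y":0,"z":0,"ax":0,"ay":0,"az":0},{"x":0,"y":0,"z":0,"ax":0,"ay":0,"az":0}]' 0 60; python3 to.py 0.5343 0.0331 0.295 0.009
```

```text
t: 11.2
eef_pos: [0.5211, 0.3064, 0.1213]
tool_rot: [-0.001, 0.997, -0.074, 0.001]
contact_force: [0.2, 0.4, 0.2]
gripper_width: 0.604
grasp_force: 0.0
t: 11.7
eef_pos: [0.5218, 0.3062, 0.1217]
tool_rot: [-0.001, 0.997, -0.074, 0.002]
contact_force: [-0.6, 0.1, 5.7]
gripper_width: 0.344
grasp_force: 61.3
t 11.7 pos [0.5218 0.3062 0.1217] F [-0.6  0.1  5.7] shift [ 0.0533  0.2677 -0.1739] turn [-0.0028 -0.0032 -0.1574]
```

```bash
python3 -m jog '[{"x":0,"y":0,"z":-0.04,"ax":0,"ay":0,"az":0},{"x":0,"y":0,"z":-0.08,"ax":0,"ay":0,"az":0},{"x":0,"y":0,"z":-0.13,"ax":0,"ay":0,"az":0},{"x":0,"y":0,"z":-0.174,"ax":0,"ay":0,"az":0},{"x":0,"y":0,"z":-0.174,"ax":0,"ay":0,"az":0},{"x":0.0533,"y":0.267,"z":-0.174,"ax":-0.002,"ay":-0.002,"az":-0.158},{"x":0.0533,"y":0.267,"z":-0.174,"ax":-0.002,"ay":-0.002,"az":-0.158},{"x":0.0533,"y":0.267,"z":-0.174,"ax":-0.002,"ay":-0.002,"az":-0.158},{"x":0.0533,"y":0.267,"z":-0.174,"ax":-0.002,"ay":-0.002,"az":-0.158},{"x":0.0533,"y":0.267,"z":-0.174,"ax":-0.002,"ay":-0.002,"az":-0.158},{"x":0.0533,"y":0.267,"z":-0.174,"ax":-0.002,"ay":-0.002,"az":-0.158},{"x":0.0533,"y":0.267,"z":-0.174,"ax":-0.002,"ay":-0.002,"az":-0.158}]' ; python3 -m jog '[{"x":0,"y":0,"z":0,"ax":0,"ay":0,"az":0},{"x":0,"y":0,"z":0,"ax":0,"ay":0,"az":0},{"x":0,"y":0,"z":0.04,"ax":0,"ay":0,"az":0},{"x":0,"y":0,"z":0.07,"ax":0,"ay":0,"az":0},{"x":0,"y":0,"z":0.07,"ax":0,"ay":0,"az":0},{"x":0,"y":0,"z":0.07,"ax":0,"ay":0,"az":0}]'; python3 to.py 0.5343 0.0331 0.1747 0.009
```

```text
t: 12.9
eef_pos: [0.5337, 0.0278, 0.2929]
tool_rot: [0.002, 1.0, 0.001, -0.001]
contact_force: [-0.7, 0.0, -0.8]
gripper_width: 0.343
grasp_force: 60.6
t: 13.5
eef_pos: [0.534, 0.0348, 0.2242]
tool_rot: [0.0, 1.0, 0.006, -0.001]
contact_force: [0.6, 0.2, -1.3]
gripper_width: 0.345
grasp_force: 60.5
t 13.5 pos [0.534  0.0348 0.2242] F [ 0.6  0.2 -1.3] shift [0.0004 0.0017 0.0495] turn [0.0001 0.0016 0.0029]
```

```bash
python3 -m jog '[{"x":0,"y":0.001,"z":0.01,"ax":0,"ay":0.001,"az":0.003},{"x":0,"y":0.001,"z":0.02,"ax":0,"ay":0.001,"az":0.003},{"x":0,"y":0.001,"z":0.02,"ax":0,"ay":0.001,"az":0.003}]'; python3 -m jog '[{"x":0,"y":0,"z":0.008,"ax":0,"ay":0,"az":0},{"x":0,"y":0,"z":0.008,"ax":0,"ay":0,"az":0}]';  python3 -m jog '[{"x":0,"y":0,"z":0.008,"ax":0,"ay":0,"az":0},{"x":0,"y":0,"z":0.008,"ax":0,"ay":0,"az":0}]'; python3 to.py 0.5343 0.0331 0.1747 0.009
```

```text
t: 13.8
eef_pos: [0.5334, 0.0322, 0.2029]
tool_rot: [0.0, 1.0, 0.003, -0.001]
contact_force: [-0.2, -0.5, -2.1]
gripper_width: 0.343
grasp_force: 60.5
t: 14.0
eef_pos: [0.534, 0.0323, 0.1952]
tool_rot: [0.0, 1.0, 0.003, -0.0]
contact_force: [1.4, 0.5, -2.1]
gripper_width: 0.344
grasp_force: 60.6
t: 14.2
eef_pos: [0.534, 0.0323, 0.187]
tool_rot: [0.0, 1.0, 0.003, -0.0]
contact_force: [1.5, 0.0, -2.1]
gripper_width: 0.341
grasp_force: 60.6
t 14.2 pos [0.534  0.0323 0.187 ] F [ 1.5  0.  -2.1] shift [ 0.0003 -0.0008  0.0123] turn [ 0.0005  0.0002 -0.0022]
```

```bash
python3 -m jog '[{"x":0,"y":0,"z":0.008,"ax":0,"ay":0,"az":0},{"x":0,"y":0,"z":0.012,"ax":0,"ay":0,"az":0},{"x":0,"y":0,"z":0.013,"ax":0,"ay":0,"az":0},{"x":0,"y":0,"z":0.013,"ax":0,"ay":0,"az":0}]'; python3 -m jog '[{"x":0,"y":0,"z":0.002,"ax":0,"ay":0,"az":0},{"x":0,"y":0,"z":0.002,"ax":0,"ay":0,"az":0},{"x":0,"y":0,"z":0.002,"ax":0,"ay":0,"az":0}]'; python3 to.py 0.5343 0.0331 0.1747 0.009
```

```text
t: 14.6
eef_pos: [0.534, 0.0323, 0.1749]
tool_rot: [0.0, 1.0, 0.003, 0.0]
contact_force: [0.3, -0.1, 0.3]
gripper_width: 0.342
grasp_force: 60.7
t: 14.9
eef_pos: [0.5348, 0.0321, 0.1746]
tool_rot: [0.001, 1.0, 0.003, 0.001]
contact_force: [-2.8, -1.7, 12.7]
gripper_width: 0.344
grasp_force: 62.3
t 14.9 pos [0.5348 0.0321 0.1746] F [-2.8 -1.7 12.7] shift [-0.0005 -0.001  -0.0001] turn [ 0.0011 -0.0021 -0.0028]
```

```bash
python3 -m jog '[{"x":0,"y":0,"z":0,"ax":0,"ay":0,"az":0},{"x":-0.0005,"y":0,"z":-0.03,"ax":0,"ay":0,"az":0},{"x":-0.0005,"y":0,"z":-0.07,"ax":0,"ay":0,"az":0},{"x":-0.0005,"y":0,"z":-0.12,"ax":0,"ay":0,"az":0},{"x":-0.0005,"y":0,"z":-0.123,"ax":0,"ay":0,"az":0},{"x":-0.0115,"y":-0.2745,"z":-0.123,"ax":0,"ay":0,"az":0.155},{"x":-0.0115,"y":-0.2745,"z":-0.123,"ax":0,"ay":0,"az":0.155},{"x":-0.0115,"y":-0.2745,"z":-0.123,"ax":0,"ay":0,"az":0.155},{"x":-0.0115,"y":-0.2745,"z":-0.123,"ax":0,"ay":0,"az":0.155},{"x":-0.0115,"y":-0.2745,"z":-0.123,"ax":0,"ay":0,"az":0.155},{"x":-0.0115,"y":-0.2745,"z":-0.123,"ax":0,"ay":0,"az":0.155},{"x":-0.0115,"y":-0.2745,"z":-0.123,"ax":0,"ay":0,"az":0.155}]'; python3 -m jog '[{"x":0,"y":0,"z":0,"ax":0,"ay":0,"az":0},{"x":0,"y":0,"z":0,"ax":0,"ay":0,"az":0},{"x":0,"y":0,"z":0,"ax":0,"ay":0,"az":0}]'; python3 to.py 0.5218 0.3062 0.1217 -0.15
```

```text
t: 16.1
eef_pos: [0.5176, 0.3128, 0.2945]
tool_rot: [-0.001, 0.998, -0.07, -0.001]
contact_force: [0.3, -0.1, -1.8]
gripper_width: 0.341
grasp_force: 60.8
t: 16.4
eef_pos: [0.5212, 0.305, 0.2953]
tool_rot: [0.001, 0.997, -0.075, 0.0]
contact_force: [0.3, -0.0, -1.2]
gripper_width: 0.344
grasp_force: 60.8
t 16.4 pos [0.5212 0.305  0.2953] F [ 0.3 -0.  -1.2] shift [ 0.0004 -0.0016  0.1736] turn [ 0.0017 -0.0001 -0.0009]
```

```bash
python3 -m jog '[{"x":0.0004,"y":-0.0005,"z":0.05,"ax":0.002,"ay":0,"az":0},{"x":0.0004,"y":-0.0005,"z":0.09,"ax":0.002,"ay":0,"az":0},{"x":0.0004,"y":-0.0005,"z":0.11,"ax":0.002,"ay":0,"az":0},{"x":0.0004,"y":-0.0005,"z":0.12,"ax":0.002,"ay":0,"az":0},{"x":0.0004,"y":-0.0005,"z":0.135,"ax":0.002,"ay":0,"az":0},{"x":0.0004,"y":-0.0005,"z":0.15,"ax":0.002,"ay":0,"az":0},{"x":0.0004,"y":-0.0005,"z":0.165,"ax":0.002,"ay":0,"az":0},{"x":0.0004,"y":-0.0005,"z":0.1725,"ax":0.002,"ay":0,"az":0},{"x":0.0004,"y":-0.0005,"z":0.1725,"ax":0.002,"ay":0,"az":0}]'; python3 to.py 0.4322 0.3175 0.1194 -0.15
```

```text
t: 17.3
eef_pos: [0.5212, 0.3071, 0.1226]
tool_rot: [-0.001, 0.997, -0.074, 0.0]
contact_force: [0.1, 0.8, -2.3]
gripper_width: 0.345
grasp_force: 60.8
t 17.3 pos [0.5212 0.3071 0.1226] F [ 0.1  0.8 -2.3] shift [-0.0896  0.0029  0.0032] turn [-0.0011  0.      0.0017]
```

```bash
python3 -m jog '[{"x":0,"y":0.001,"z":0,"ax":0,"ay":0,"az":0},{"x":0,"y":0.001,"z":0,"ax":0,"ay":0,"az":0},{"x":0,"y":0.001,"z":0,"ax":0,"ay":0,"az":0},{"x":0,"y":0.001,"z":-0.04,"ax":0,"ay":0,"az":0},{"x":0,"y":0.001,"z":-0.08,"ax":0,"ay":0,"az":0},{"x":0,"y":0.001,"z":-0.08,"ax":0,"ay":0,"az":0},{"x":-0.0896,"y":0.0025,"z":-0.08,"ax":0,"ay":0,"az":0},{"x":-0.0896,"y":0.0025,"z":-0.08,"ax":0,"ay":0,"az":0},{"x":-0.0896,"y":0.0025,"z":-0.08,"ax":0,"ay":0,"az":0},{"x":-0.0896,"y":0.0025,"z":-0.08,"ax":0,"ay":0,"az":0}]' 0.6; python3 -m jog '[{"x":0,"y":0,"z":0.04,"ax":0,"ay":0,"az":0},{"x":0,"y":0,"z":0.07,"ax":0,"ay":0,"az":0},{"x":0,"y":0,"z":0.082,"ax":0,"ay":0,"az":0},{"x":0,"y":0,"z":0.082,"ax":0,"ay":0,"az":0},{"x":0,"y":0,"z":0.082,"ax":0,"ay":0,"az":0}]'; python3 to.py 0.4322 0.3175 0.1194 -0.15
```

```text
t: 18.3
eef_pos: [0.4317, 0.318, 0.2034]
tool_rot: [-0.001, 0.997, -0.073, 0.001]
contact_force: [0.6, -0.2, 0.1]
gripper_width: 0.598
grasp_force: 0.0
t: 18.8
eef_pos: [0.4331, 0.3184, 0.1219]
tool_rot: [-0.001, 0.997, -0.074, 0.0]
contact_force: [-0.6, 0.5, -0.0]
gripper_width: 0.598
grasp_force: 0.0
t 18.8 pos [0.4331 0.3184 0.1219] F [-0.6  0.5 -0. ] shift [-0.0007  0.0011  0.0025] turn [-0.0024 -0.0007  0.0011]
```

```bash
python3 -m jog '[{"x":-0.0005,"y":0,"z":0,"ax":0,"ay":0,"az":0},{"x":-0.0005,"y":0,"z":0,"ax":0,"ay":0,"az":0},{"x":-0.0005,"y":0,"z":0,"ax":0,"ay":0,"az":0},{"x":-0.0005,"y":0,"z":0,"ax":0,"ay":0,"az":0},{"x":-0.0005,"y":0,"z":0,"ax":0,"ay":0,"az":0}]' 0 80; python3 to.py 0.5333 0.0331 0.295 0.009
```

```text
t: 19.3
eef_pos: [0.4326, 0.3189, 0.1228]
tool_rot: [-0.002, 0.997, -0.074, 0.001]
contact_force: [-0.3, 0.7, 6.5]
gripper_width: 0.341
grasp_force: 79.7
t 19.3 pos [0.4326 0.3189 0.1228] F [-0.3  0.7  6.5] shift [ 0.1422  0.2672 -0.1728] turn [-0.0033 -0.0028 -0.1572]
```

```bash
python3 -m jog '[{"x":0,"y":0,"z":-0.04,"ax":0,"ay":0,"az":0},{"x":0,"y":0,"z":-0.08,"ax":0,"ay":0,"az":0},{"x":0,"y":0,"z":-0.13,"ax":0,"ay":0,"az":0},{"x":0,"y":0,"z":-0.174,"ax":0,"ay":0,"az":0},{"x":0,"y":0,"z":-0.174,"ax":0,"ay":0,"az":0},{"x":0.142,"y":0.267,"z":-0.174,"ax":-0.002,"ay":-0.002,"az":-0.16},{"x":0.142,"y":0.267,"z":-0.174,"ax":-0.002,"ay":-0.002,"az":-0.16},{"x":0.142,"y":0.267,"z":-0.174,"ax":-0.002,"ay":-0.002,"az":-0.16},{"x":0.142,"y":0.267,"z":-0.174,"ax":-0.002,"ay":-0.002,"az":-0.16},{"x":0.142,"y":0.267,"z":-0.174,"ax":-0.002,"ay":-0.002,"az":-0.16},{"x":0.142,"y":0.267,"z":-0.174,"ax":-0.002,"ay":-0.002,"az":-0.16},{"x":0.142,"y":0.267,"z":-0.174,"ax":-0.002,"ay":-0.002,"az":-0.16}]' ; python3 -m jog '[{"x":0,"y":0,"z":0,"ax":0,"ay":0,"az":0},{"x":0,"y":0,"z":0,"ax":0,"ay":0,"az":0},{"x":0,"y":0,"z":0.04,"ax":0,"ay":0,"az":0},{"x":0,"y":0,"z":0.068,"ax":0,"ay":0,"az":0},{"x":0,"y":0,"z":0.068,"ax":0,"ay":0,"az":0},{"x":0,"y":0,"z":0.068,"ax":0,"ay":0,"az":0}]'; python3 to.py 0.5333 0.0331 0.1758 0.009
```

```text
t: 20.5
eef_pos: [0.5335, 0.0248, 0.2938]
tool_rot: [0.002, 1.0, 0.001, -0.001]
contact_force: [-0.4, -0.1, -1.5]
gripper_width: 0.34
grasp_force: 79.7
t: 21.1
eef_pos: [0.5322, 0.0346, 0.2273]
tool_rot: [-0.0, 1.0, 0.007, -0.001]
contact_force: [0.4, 0.7, -0.8]
gripper_width: 0.338
grasp_force: 79.8
t 21.1 pos [0.5322 0.0346 0.2273] F [ 0.4  0.7 -0.8] shift [0.0012 0.0015 0.0515] turn [-0.0001  0.0023  0.0056]
```

```bash
python3 -m jog '[{"x":0.001,"y":0.001,"z":0.01,"ax":0,"ay":0.001,"az":0.005},{"x":0.001,"y":0.001,"z":0.015,"ax":0,"ay":0.001,"az":0.005},{"x":0.001,"y":0.001,"z":0.015,"ax":0,"ay":0.001,"az":0.005}]'; python3 -m jog '[{"x":0,"y":0,"z":0.005,"ax":0,"ay":0,"az":0},{"x":0,"y":0,"z":0.005,"ax":0,"ay":0,"az":0}]';  python3 -m jog '[{"x":0,"y":0,"z":0.005,"ax":0,"ay":0,"az":0},{"x":0,"y":0,"z":0.005,"ax":0,"ay":0,"az":0}]'; python3 to.py 0.5333 0.0331 0.1758 0.009
```

```text
t: 21.4
eef_pos: [0.5332, 0.0317, 0.2115]
tool_rot: [0.0, 1.0, 0.003, -0.001]
contact_force: [-0.5, 0.3, -1.1]
gripper_width: 0.342
grasp_force: 79.8
t: 21.6
eef_pos: [0.5338, 0.0317, 0.2067]
tool_rot: [0.0, 1.0, 0.003, 0.0]
contact_force: [1.4, 0.1, -2.1]
gripper_width: 0.344
grasp_force: 79.9
t: 21.8
eef_pos: [0.5344, 0.0318, 0.2018]
tool_rot: [0.0, 1.0, 0.003, 0.001]
contact_force: [3.3, 0.8, -2.8]
gripper_width: 0.345
grasp_force: 80.1
t 21.8 pos [0.5344 0.0318 0.2018] F [ 3.3  0.8 -2.8] shift [-0.0011 -0.0013  0.026 ] turn [ 0.0001 -0.0013 -0.0022]
```

```bash
python3 -m jog '[{"x":0.0005,"y":0,"z":0.004,"ax":0,"ay":0,"az":0},{"x":0.0005,"y":0,"z":0.004,"ax":0,"ay":0,"az":0}]'; python3 -m jog '[{"x":0.0005,"y":0,"z":0.004,"ax":0,"ay":0,"az":0},{"x":0.0005,"y":0,"z":0.004,"ax":0,"ay":0,"az":0}]';  python3 -m jog '[{"x":0,"y":0,"z":0.004,"ax":0,"ay":0,"az":0},{"x":0,"y":0,"z":0.004,"ax":0,"ay":0,"az":0}]'; python3 to.py 0.5333 0.0331 0.1758 0.009
```

```text
t: 22.0
eef_pos: [0.5347, 0.0317, 0.1977]
tool_rot: [0.0, 1.0, 0.003, 0.0]
contact_force: [4.7, 0.8, -4.1]
gripper_width: 0.338
grasp_force: 79.9
t: 22.2
eef_pos: [0.5348, 0.0317, 0.1934]
tool_rot: [0.0, 1.0, 0.003, -0.0]
contact_force: [6.3, -0.5, -3.8]
gripper_width: 0.345
grasp_force: 79.9
t: 22.4
eef_pos: [0.5347, 0.0318, 0.1894]
tool_rot: [0.0, 1.0, 0.003, -0.0]
contact_force: [6.2, 0.7, -3.5]
gripper_width: 0.344
grasp_force: 79.8
t 22.4 pos [0.5347 0.0318 0.1894] F [ 6.2  0.7 -3.5] shift [-0.0014 -0.0013  0.0136] turn [ 0.0003  0.0001 -0.0021]
```

```bash
python3 -m jog '[{"x":0.0015,"y":0,"z":0,"ax":0,"ay":0,"az":0},{"x":0.0015,"y":0,"z":0,"ax":0,"ay":0,"az":0}]'; python3 -c "
from h import *
print(get_obs()['torque'])"; python3 -m jog '[{"x":-0.0005,"y":0,"z":0.003,"ax":0,"ay":0,"az":0},{"x":-0.0005,"y":0,"z":0.003,"ax":0,"ay":0,"az":0}]'; python3 -c "
from h import *
print(get_obs()['torque'])"
```

```text
t: 22.6
eef_pos: [0.5354, 0.0318, 0.1894]
tool_rot: [0.0, 1.0, 0.003, -0.001]
contact_force: [3.0, 0.8, -2.3]
gripper_width: 0.341
grasp_force: 79.8
[ 0.20264936 -0.91588556 -0.00703764]
t: 22.8
eef_pos: [0.5352, 0.0317, 0.1864]
tool_rot: [0.0, 1.0, 0.003, -0.001]
contact_force: [3.6, -0.2, -4.2]
gripper_width: 0.34
grasp_force: 79.9
[ 0.08461496 -1.1966954  -0.05408152]
```

```bash
python3 -m jog '[{"x":0.001,"y":0,"z":0.004,"ax":0,"ay":0,"az":0},{"x":0.001,"y":0,"z":0.004,"ax":0,"ay":0,"az":0}]'; python3 -m jog '[{"x":0.0005,"y":0,"z":0.004,"ax":0,"ay":0,"az":0},{"x":0.0005,"y":0,"z":0.004,"ax":0,"ay":0,"az":0}]'; python3 to.py 0.5333 0.0331 0.1758 0.009
```

```text
t: 23.0
eef_pos: [0.5356, 0.0315, 0.1819]
tool_rot: [0.0, 1.0, 0.003, -0.001]
contact_force: [1.3, 0.2, -1.8]
gripper_width: 0.34
grasp_force: 79.9
t: 23.2
eef_pos: [0.5359, 0.0316, 0.1778]
tool_rot: [0.0, 1.0, 0.003, -0.002]
contact_force: [-0.0, 0.4, -1.8]
gripper_width: 0.342
grasp_force: 79.8
t 23.2 pos [0.5359 0.0316 0.1778] F [-0.   0.4 -1.8] shift [-0.0026 -0.0016  0.0021] turn [ 0.0008  0.0032 -0.0022]
```

```bash
python3 -m jog '[{"x":0,"y":0,"z":0.003,"ax":0,"ay":0,"az":0},{"x":0,"y":0,"z":0.0035,"ax":0,"ay":0,"az":0},{"x":0,"y":0,"z":0.0035,"ax":0,"ay":0,"az":0}]'; python3 -m jog '[{"x":0,"y":0,"z":-0.004,"ax":0,"ay":0,"az":0},{"x":0,"y":0,"z":-0.004,"ax":0,"ay":0,"az":0}]'; python3 -m jog '[{"x":0.001,"y":0,"z":0,"ax":0,"ay":0,"az":0},{"x":0.001,"y":0,"z":0,"ax":0,"ay":0,"az":0}]';python3 -m jog '[{"x":0.001,"y":0,"z":0,"ax":0,"ay":0,"az":0},{"x":0.001,"y":0,"z":0,"ax":0,"ay":0,"az":0}]'; python3 -m jog '[{"x":0.001,"y":0,"z":0,"ax":0,"ay":0,"az":0},{"x":0.001,"y":0,"z":0,"ax":0,"ay":0,"az":0}]'
```

```text
t: 23.5
eef_pos: [0.5368, 0.0316, 0.1758]
tool_rot: [0.0, 1.0, 0.003, -0.0]
contact_force: [-2.1, -0.5, 4.7]
gripper_width: 0.339
grasp_force: 80.7
t: 23.7
eef_pos: [0.5369, 0.0318, 0.1796]
tool_rot: [0.0, 1.0, 0.003, -0.0]
contact_force: [-0.9, -0.5, -1.1]
gripper_width: 0.339
grasp_force: 79.8
t: 23.9
eef_pos: [0.5373, 0.0317, 0.1789]
tool_rot: [0.0, 1.0, 0.003, -0.001]
contact_force: [-0.7, 0.1, -1.4]
gripper_width: 0.34
grasp_force: 80.0
t: 24.1
eef_pos: [0.5378, 0.0317, 0.1788]
tool_rot: [0.0, 1.0, 0.003, -0.002]
contact_force: [-4.8, 0.9, -0.2]
gripper_width: 0.337
grasp_force: 80.1
t: 24.3
eef_pos: [0.5384, 0.0317, 0.1788]
tool_rot: [0.0, 1.0, 0.003, -0.002]
contact_force: [-5.5, 0.8, 3.1]
gripper_width: 0.337
grasp_force: 80.2
```

```bash
python3 -m jog '[{"x":-0.0025,"y":0,"z":0,"ax":0,"ay":0,"az":0},{"x":-0.0025,"y":0,"z":-0.03,"ax":0,"ay":0,"az":0},{"x":-0.0025,"y":0,"z":-0.07,"ax":0,"ay":0,"az":0},{"x":-0.0025,"y":0,"z":-0.118,"ax":0,"ay":0,"az":0},{"x":-0.0025,"y":0,"z":-0.118,"ax":0,"ay":0,"az":0},{"x":-0.104,"y":-0.2878,"z":-0.118,"ax":0,"ay":0,"az":0.155},{"x":-0.104,"y":-0.2878,"z":-0.118,"ax":0,"ay":0,"az":0.155},{"x":-0.104,"y":-0.2878,"z":-0.118,"ax":0,"ay":0,"az":0.155},{"x":-0.104,"y":-0.2878,"z":-0.118,"ax":0,"ay":0,"az":0.155},{"x":-0.104,"y":-0.2878,"z":-0.118,"ax":0,"ay":0,"az":0.155},{"x":-0.104,"y":-0.2878,"z":-0.118,"ax":0,"ay":0,"az":0.155},{"x":-0.104,"y":-0.2878,"z":-0.118,"ax":0,"ay":0,"az":0.155}]'; python3 -m jog '[{"x":-0.104,"y":0,"z":0,"ax":0,"ay":0,"az":0}]' 2 ; python3 -m jog '[{"x":0,"y":0,"z":0,"ax":0,"ay":0,"az":0},{"x":0,"y":0,"z":0,"ax":0,"ay":0,"az":0},{"x":0,"y":0,"z":0,"ax":0,"ay":0,"az":0}]'; python3 to.py 0.4326 0.3185 0.1228 -0.15
```

```text
t: 25.5
eef_pos: [0.4307, 0.3259, 0.2975]
tool_rot: [-0.002, 0.998, -0.069, -0.0]
contact_force: [-0.1, -0.1, -1.4]
gripper_width: 0.338
grasp_force: 80.0
t: 25.8
eef_pos: [0.4354, 0.3169, 0.2969]
tool_rot: [0.001, 0.997, -0.076, -0.0]
contact_force: [0.1, 0.3, -1.3]
gripper_width: 0.341
grasp_force: 80.0
t 25.8 pos [0.4354 0.3169 0.2969] F [ 0.1  0.3 -1.3] shift [-0.003  -0.0014  0.1741] turn [ 0.0014  0.0002 -0.0016]out of range
```

```bash
python3 -m jog '[{"x":-0.003,"y":-0.0005,"z":0.05,"ax":0.001,"ay":0,"az":-0.001},{"x":-0.003,"y":-0.0005,"z":0.09,"ax":0.001,"ay":0,"az":-0.001},{"x":-0.003,"y":-0.0005,"z":0.11,"ax":0.001,"ay":0,"az":-0.001},{"x":-0.003,"y":-0.0005,"z":0.12,"ax":0.001,"ay":0,"az":-0.001},{"x":-0.003,"y":-0.0005,"z":0.135,"ax":0.001,"ay":0,"az":-0.001},{"x":-0.003,"y":-0.0005,"z":0.15,"ax":0.001,"ay":0,"az":-0.001},{"x":-0.003,"y":-0.0005,"z":0.165,"ax":0.001,"ay":0,"az":-0.001},{"x":-0.003,"y":-0.0005,"z":0.173,"ax":0.001,"ay":0,"az":-0.001},{"x":-0.003,"y":-0.0005,"z":0.173,"ax":0.001,"ay":0,"az":-0.001}]'; python3 to.py 0.5653 0.2975 0.1194 -0.15
```

```text
t: 26.7
eef_pos: [0.4311, 0.3198, 0.1237]
tool_rot: [-0.0, 0.997, -0.074, -0.0]
contact_force: [-0.9, 0.7, -0.8]
gripper_width: 0.34
grasp_force: 80.0
t 26.7 pos [0.4311 0.3198 0.1237] F [-0.9  0.7 -0.8] shift [0.136  0.0024 0.0042] turn [-0.0001  0.0009  0.0029]
```

```bash
python3 -m jog '[{"x":0,"y":0.001,"z":0,"ax":0,"ay":0,"az":0},{"x":0,"y":0.001,"z":0,"ax":0,"ay":0,"az":0},{"x":0,"y":0.001,"z":0,"ax":0,"ay":0,"az":0},{"x":0,"y":0.001,"z":-0.04,"ax":0,"ay":0,"az":0},{"x":0,"y":0.001,"z":-0.08,"ax":0,"ay":0,"az":0},{"x":0,"y":0.001,"z":-0.08,"ax":0,"ay":0,"az":0},{"x":0.136,"y":0.002,"z":-0.08,"ax":0,"ay":0,"az":0},{"x":0.136,"y":0.002,"z":-0.08,"ax":0,"ay":0,"az":0},{"x":0.136,"y":0.002,"z":-0.08,"ax":0,"ay":0,"az":0},{"x":0.136,"y":0.002,"z":-0.08,"ax":0,"ay":0,"az":0},{"x":0.136,"y":0.002,"z":-0.08,"ax":0,"ay":0,"az":0}]' 0.6; python3 -m jog '[{"x":0,"y":0,"z":0.04,"ax":0,"ay":0,"az":0.002},{"x":0,"y":0,"z":0.07,"ax":0,"ay":0,"az":0.002},{"x":0,"y":0,"z":0.083,"ax":0,"ay":0,"az":0.002},{"x":0,"y":0,"z":0.083,"ax":0,"ay":0,"az":0.002},{"x":0,"y":0,"z":0.083,"ax":0,"ay":0,"az":0.002}]'; python3 to.py 0.5653 0.2975 0.1194 -0.15;python3 -m jog '[{"x":-0.0005,"y":0,"z":0,"ax":0,"ay":0,"az":0},{"x":-0.0005,"y":0,"z":0,"ax":0,"ay":0,"az":0},{"x":-0.0005,"y":0,"z":0,"ax":0,"ay":0,"az":0},{"x":-0.0005,"y":0,"z":0,"ax":0,"ay":0,"az":0},{"x":-0.0005,"y":0,"z":0,"ax":0,"ay":0,"az":0}]' 0 80; python3 to.py 0.5362 0.0331 0.295 0.009
```

```text
t: 27.8
eef_pos: [0.5654, 0.2974, 0.2032]
tool_rot: [-0.0, 0.997, -0.074, -0.001]
contact_force: [-0.3, 0.1, -0.5]
gripper_width: 0.602
grasp_force: 0.0
t: 28.3
eef_pos: [0.5652, 0.2988, 0.1223]
tool_rot: [-0.001, 0.997, -0.074, 0.0]
contact_force: [0.0, -0.4, 1.3]
gripper_width: 0.604
grasp_force: 0.0
t 28.3 pos [0.5652 0.2988 0.1223] F [ 0.  -0.4  1.3] shift [0.0003 0.0013 0.0029] turn [-0.0015 -0.0001  0.0018]
t: 28.8
eef_pos: [0.5656, 0.2986, 0.1231]
tool_rot: [-0.001, 0.997, -0.075, 0.001]
contact_force: [-0.7, -0.4, 6.7]
gripper_width: 0.342
grasp_force: 79.7
t 28.8 pos [0.5656 0.2986 0.1231] F [-0.7 -0.4  6.7] shift [ 0.0107  0.2665 -0.1725] turn [-0.0021 -0.0017 -0.1584]
```

```bash
python3 -m jog '[{"x":0,"y":0,"z":-0.04,"ax":0,"ay":0,"az":0},{"x":0,"y":0,"z":-0.08,"ax":0,"ay":0,"az":0},{"x":0,"y":0,"z":-0.13,"ax":0,"ay":0,"az":0},{"x":0,"y":0,"z":-0.174,"ax":0,"ay":0,"az":0},{"x":0,"y":0,"z":-0.174,"ax":0,"ay":0,"az":0},{"x":0.0107,"y":0.266,"z":-0.174,"ax":-0.002,"ay":-0.001,"az":-0.157},{"x":0.0107,"y":0.266,"z":-0.174,"ax":-0.002,"ay":-0.001,"az":-0.157},{"x":0.0107,"y":0.266,"z":-0.174,"ax":-0.002,"ay":-0.001,"az":-0.157},{"x":0.0107,"y":0.266,"z":-0.174,"ax":-0.002,"ay":-0.001,"az":-0.157},{"x":0.0107,"y":0.266,"z":-0.174,"ax":-0.002,"ay":-0.001,"az":-0.157},{"x":0.0107,"y":0.266,"z":-0.174,"ax":-0.002,"ay":-0.001,"az":-0.157},{"x":0.0107,"y":0.266,"z":-0.174,"ax":-0.002,"ay":-0.001,"az":-0.157}]' - 100 ; python3 -m jog '[{"x":0,"y":0,"z":0,"ax":0,"ay":0,"az":0},{"x":0,"y":0,"z":0,"ax":0,"ay":0,"az":0},{"x":0,"y":0,"z":0.04,"ax":0,"ay":0,"az":0},{"x":0,"y":0,"z":0.068,"ax":0,"ay":0,"az":0},{"x":0,"y":0,"z":0.068,"ax":0,"ay":0,"az":0},{"x":0,"y":0,"z":0.068,"ax":0,"ay":0,"az":0}]'; python3 to.py 0.5362 0.0331 0.1761 0.009
```

```text
t: 30.0
eef_pos: [0.5352, 0.0288, 0.2944]
tool_rot: [0.002, 1.0, 0.001, -0.001]
contact_force: [0.6, 0.4, -0.5]
gripper_width: 0.338
grasp_force: 99.4
t: 30.6
eef_pos: [0.5359, 0.0345, 0.2274]
tool_rot: [0.0, 1.0, 0.005, -0.001]
contact_force: [0.2, 0.9, 0.1]
gripper_width: 0.336
grasp_force: 99.5
t 30.6 pos [0.5359 0.0345 0.2274] F [0.2 0.9 0.1] shift [0.0004 0.0013 0.0513] turn [0.0007 0.0023 0.0009]
```

```bash
python3 -m jog '[{"x":0.0003,"y":0.0005,"z":0.01,"ax":0,"ay":0.001,"az":0.002},{"x":0.0003,"y":0.0005,"z":0.015,"ax":0,"ay":0.001,"az":0.002},{"x":0.0003,"y":0.0005,"z":0.015,"ax":0,"ay":0.001,"az":0.002}]'; python3 -m jog '[{"x":0,"y":0,"z":0.005,"ax":0,"ay":0,"az":0},{"x":0,"y":0,"z":0.005,"ax":0,"ay":0,"az":0}]';  python3 -m jog '[{"x":0,"y":0,"z":0.004,"ax":0,"ay":0,"az":0},{"x":0,"y":0,"z":0.004,"ax":0,"ay":0,"az":0}]'; python3 -m jog '[{"x":0,"y":0,"z":0.003,"ax":0,"ay":0,"az":0},{"x":0,"y":0,"z":0.003,"ax":0,"ay":0,"az":0}]'; python3 to.py 0.5362 0.0331 0.1761 0.009
```

```text
t: 30.9
eef_pos: [0.5359, 0.0325, 0.2118]
tool_rot: [0.001, 1.0, 0.003, -0.001]
contact_force: [0.5, 0.2, -1.1]
gripper_width: 0.34
grasp_force: 99.5
t: 31.1
eef_pos: [0.5358, 0.0324, 0.2066]
tool_rot: [0.001, 1.0, 0.003, -0.001]
contact_force: [-0.0, -0.0, -2.0]
gripper_width: 0.335
grasp_force: 99.5
t: 31.3
eef_pos: [0.5359, 0.0326, 0.2028]
tool_rot: [0.001, 1.0, 0.003, -0.001]
contact_force: [-1.3, 0.1, -1.2]
gripper_width: 0.336
grasp_force: 99.9
t: 31.5
eef_pos: [0.5364, 0.0327, 0.2006]
tool_rot: [0.001, 1.0, 0.003, 0.0]
contact_force: [-1.3, -0.7, 4.5]
gripper_width: 0.337
grasp_force: 100.6
t 31.5 pos [0.5364 0.0327 0.2006] F [-1.3 -0.7  4.5] shift [-0.0002 -0.0005  0.0245] turn [ 0.0014 -0.     -0.0032]
```

```bash
for i in 1; do python3 -m jog '[{"x":0,"y":0,"z":0.003,"ax":0,"ay":0,"az":0},{"x":0,"y":0,"z":0.003,"ax":0,"ay":0,"az":0}]'; python3 -m jog '[{"x":0,"y":0,"z":0.003,"ax":0,"ay":0,"az":0},{"x":0,"y":0,"z":0.003,"ax":0,"ay":0,"az":0}]'; python3 -m jog '[{"x":0,"y":0,"z":0.003,"ax":0,"ay":0,"az":0},{"x":0,"y":0,"z":0.003,"ax":0,"ay":0,"az":0}]'; done; python3 to.py 0.5362 0.0331 0.1761 0.009
```

```text
t: 31.7
eef_pos: [0.5365, 0.0327, 0.1975]
tool_rot: [0.001, 1.0, 0.003, 0.0]
contact_force: [-0.5, -0.0, 3.7]
gripper_width: 0.334
grasp_force: 100.4
t: 31.9
eef_pos: [0.5365, 0.0327, 0.1944]
tool_rot: [0.001, 1.0, 0.003, 0.0]
contact_force: [-0.0, 0.5, 3.7]
gripper_width: 0.34
grasp_force: 100.4
t: 32.1
eef_pos: [0.5364, 0.0327, 0.1912]
tool_rot: [0.001, 1.0, 0.003, 0.0]
contact_force: [-0.2, -0.2, 2.7]
gripper_width: 0.335
grasp_force: 100.4
t 32.1 pos [0.5364 0.0327 0.1912] F [-0.2 -0.2  2.7] shift [-0.0002 -0.0004  0.0151] turn [ 0.0012 -0.0002 -0.0031]
```

```bash
python3 -m jog '[{"x":0,"y":0,"z":0.005,"ax":0,"ay":0,"az":0},{"x":0,"y":0,"z":0.01,"ax":0,"ay":0,"az":0},{"x":0,"y":0,"z":0.013,"ax":0,"ay":0,"az":0},{"x":0,"y":0,"z":0.013,"ax":0,"ay":0,"az":0}]'; python3 -m jog '[{"x":0,"y":0,"z":0.002,"ax":0,"ay":0,"az":0},{"x":0,"y":0,"z":0.003,"ax":0,"ay":0,"az":0},{"x":0,"y":0,"z":0.003,"ax":0,"ay":0,"az":0}]'; python3 to.py 0.5362 0.0331 0.1761 0.009
```

```text
t: 32.5
eef_pos: [0.5363, 0.0326, 0.1779]
tool_rot: [0.001, 1.0, 0.003, -0.0]
contact_force: [-0.1, 0.7, -0.1]
gripper_width: 0.34
grasp_force: 100.2
t: 32.8
eef_pos: [0.5365, 0.0325, 0.1761]
tool_rot: [0.001, 1.0, 0.003, 0.0]
contact_force: [-2.7, -1.6, 10.6]
gripper_width: 0.339
grasp_force: 101.3
t 32.8 pos [0.5365 0.0325 0.1761] F [-2.7 -1.6 10.6] shift [-0.0003 -0.0006 -0.    ] turn [ 0.0016 -0.0003 -0.0034]
```

```bash
python3 -m jog '[{"x":0,"y":0,"z":-0.0015,"ax":0,"ay":0,"az":0},{"x":0,"y":0,"z":-0.0015,"ax":0,"ay":0,"az":0},{"x":0,"y":0,"z":-0.0015,"ax":0,"ay":0,"az":0},{"x":0,"y":0,"z":-0.0015,"ax":0,"ay":0,"az":0},{"x":0,"y":0,"z":-0.03,"ax":0,"ay":0,"az":0},{"x":0,"y":0,"z":-0.07,"ax":0,"ay":0,"az":0},{"x":0,"y":0,"z":-0.11,"ax":0,"ay":0,"az":0},{"x":0,"y":0,"z":-0.11,"ax":0,"ay":0,"az":0}]' 0.6;  python3 to.py 0.4762 -0.2642 0.12 -0.065
```

```text
t: 33.6
eef_pos: [0.5391, 0.0335, 0.2905]
tool_rot: [0.0, 1.0, 0.003, 0.004]
contact_force: [0.7, 0.1, -0.1]
gripper_width: 0.599
grasp_force: 0.0
t 33.6 pos [0.5391 0.0335 0.2905] F [ 0.7  0.1 -0.1] shift [-0.0661  0.2973  0.1701] turn [ 0.0003 -0.0089  0.0707]
```

```bash
python3 -m jog '[{"x":-0.065,"y":0.297,"z":0,"ax":0,"ay":-0.004,"az":0.07},{"x":-0.065,"y":0.297,"z":0,"ax":0,"ay":-0.004,"az":0.07},{"x":-0.065,"y":0.297,"z":0,"ax":0,"ay":-0.004,"az":0.07},{"x":-0.065,"y":0.297,"z":0,"ax":0,"ay":-0.004,"az":0.07},{"x":-0.065,"y":0.297,"z":0,"ax":0,"ay":-0.004,"az":0.07},{"x":-0.065,"y":0.297,"z":0,"ax":0,"ay":-0.004,"az":0.07},{"x":-0.065,"y":0.297,"z":0,"ax":0,"ay":-0.004,"az":0.07},{"x":-0.065,"y":0.297,"z":0.18,"ax":0,"ay":-0.004,"az":0.07},{"x":-0.065,"y":0.297,"z":0.18,"ax":0,"ay":-0.004,"az":0.07},{"x":-0.065,"y":0.297,"z":0.18,"ax":0,"ay":-0.004,"az":0.07},{"x":-0.065,"y":0.297,"z":0.18,"ax":0,"ay":-0.004,"az":0.07},{"x":-0.065,"y":0.297,"z":0.18,"ax":0,"ay":-0.004,"az":0.07}]' 0;  python3 to.py 0.4762 -0.2642 0.065 -0.065; python3 -c "
from h import *
im=grab('scene')[:,:,::-1];cv2.imwrite('pics/keyv.png',cv2.resize(im[130:280,95:375],None,fx=2.8,fy=2.8,interpolation=cv2.INTER_CUBIC))"
```

```text
t: 34.8
eef_pos: [0.4693, -0.2629, 0.1009]
tool_rot: [-0.001, 0.999, -0.032, -0.007]
contact_force: [-0.5, 0.9, -0.5]
gripper_width: 0.001
grasp_force: 0.0
t 34.8 pos [ 0.4693 -0.2629  0.1009] F [-0.5  0.9 -0.5] shift [0.0075 0.0009 0.0358] turn [-0.0023  0.0134  0.0016]
```

View pics/keyv.png

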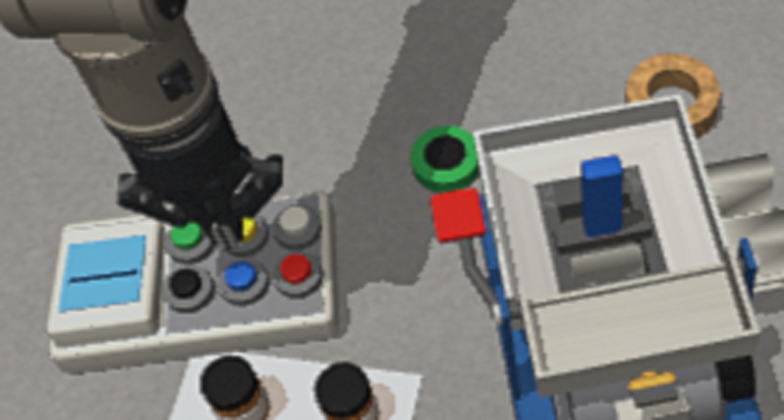

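```bash
python3 -m jog '[{"x":0.007,"y":0.001,"z":0.018,"ax":-0.001,"ay":0.012,"az":0},{"x":0.007,"y":0.001,"z":0.018,"ax":-0.001,"ay":0.012,"az":0},{"x":0.007,"y":0.001,"z":0.018,"ax":-0.001,"ay":0.012,"az":0},{"x":0.007,"y":0.001,"z":0.018,"ax":-0.001,"ay":0.012,"az":0}]'; python3 to.py 0.4762 -0.2642 0.065 -0.065; python3 -c "
from h import *
print(onz('scene',[(177.3,219)],.101))"
```

```text
t: 35.25
eef_pos: [0.4803, -0.2668, 0.0891]
tool_rot: [0.002, 0.999, -0.032, 0.005]
contact_force: [-0.2, -0.2, -0.1]
gripper_width: 0.003
grasp_force: 0.0
t 35.25 pos [ 0.4803 -0.2668  0.0891] F [-0.2 -0.2 -0.1] shift [-0.0045 -0.0024  0.0241] turn [ 0.0036 -0.0093  0.0007]
[[ 0.48104588 -0.26017853  0.101     ]]
```

```bash
python3 -m jog '[{"x":0,"y":0,"z":0,"ax":0,"ay":0,"az":0},{"x":0,"y":0,"z":0,"ax":0,"ay":0,"az":0},{"x":0,"y":0,"z":0,"ax":0,"ay":0,"az":0}]'; python3 to.py 0.4762 -0.2642 0.065 -0.065; python3 -c "
from h import *
grab('scene','tip.png');P=get_obs()['eef_pos'];print(P,proj('scene',P+[.0068,.0025,0]))
im=cv2.imread('pics/tip.png')[200:260,150:210];cv2.imwrite('pics/tipc.png',cv2.resize(im,None,fx=7,fy=7,interpolation=cv2.INTER_CUBIC))"
```

```text
t: 35.55
eef_pos: [0.4796, -0.2665, 0.0878]
tool_rot: [0.002, 0.999, -0.032, 0.004]
contact_force: [-0.0, -0.8, 0.4]
gripper_width: -0.003
grasp_force: 0.0
t 35.55 pos [ 0.4796 -0.2665  0.0878] F [-0.  -0.8  0.4] shift [-0.0037 -0.0021  0.0228] turn [ 0.0028 -0.0077  0.0007]
[ 0.47951985 -0.26649069  0.08766391] [[177.19744005 224.22900223]]
```

View pics/tipc.png

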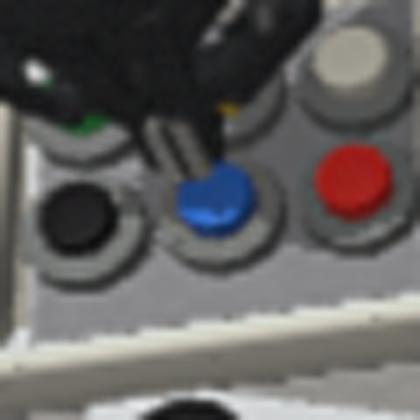

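```bash
python3 -m jog '[{"x":-0.0037,"y":-0.002,"z":0.02,"ax":0.003,"ay":-0.008,"az":0},{"x":-0.0037,"y":-0.002,"z":0.02,"ax":0.003,"ay":-0.008,"az":0},{"x":-0.0037,"y":-0.002,"z":0.02,"ax":0.003,"ay":-0.008,"az":0}]';python3 -m jog '[{"x":0,"y":0,"z":0.004,"ax":0,"ay":0,"az":0},{"x":0,"y":0,"z":0.007,"ax":0,"ay":0,"az":0},{"x":0,"y":0,"z":0.009,"ax":0,"ay":0,"az":0},{"x":0,"y":0,"z":0.01,"ax":0,"ay":0,"az":0},{"x":0,"y":0,"z":0.01,"ax":0,"ay":0,"az":0}]'
```

```text
t: 35.9
eef_pos: [0.4758, -0.2641, 0.0673]
tool_rot: [-0.0, 0.999, -0.032, -0.001]
contact_force: [0.4, -0.3, 0.8]
gripper_width: 0.002
grasp_force: 0.0
t: 36.4
eef_pos: [0.4767, -0.2646, 0.0578]
tool_rot: [0.0, 0.999, -0.032, 0.0]
contact_force: [0.8, -0.8, 3.5]
gripper_width: -0.001
grasp_force: 2.0
```

```bash
python3 -m jog '[{"x":0,"y":0,"z":0.002,"ax":0,"ay":0,"az":0},{"x":0,"y":0,"z":0.002,"ax":0,"ay":0,"az":0},{"x":0,"y":0,"z":0.002,"ax":0,"ay":0,"az":0}]'; python3 -m jog '[{"x":0,"y":0,"z":-0.03,"ax":0,"ay":0,"az":0},{"x":0,"y":0,"z":-0.03,"ax":0,"ay":0,"az":0},{"x":0,"y":0.046,"z":-0.03,"ax":0,"ay":0,"az":0},{"x":0,"y":0.046,"z":-0.03,"ax":0,"ay":0,"az":0},{"x":0,"y":0.046,"z":-0.03,"ax":0,"ay":0,"az":0},{"x":0,"y":0.046,"z":-0.012,"ax":0,"ay":0,"az":0},{"x":0,"y":0.046,"z":-0.012,"ax":0,"ay":0,"az":0},{"x":0,"y":0.046,"z":-0.012,"ax":0,"ay":0,"az":0}]';  python3 to.py 0.4731 -0.3101 0.0565 -0.065
```

```text
t: 36.7
eef_pos: [0.4768, -0.2646, 0.0565]
tool_rot: [0.0, 0.999, -0.032, 0.0]
contact_force: [-0.2, -0.1, 11.3]
gripper_width: 0.001
grasp_force: 6.0
t: 37.5
eef_pos: [0.4727, -0.309, 0.0669]
tool_rot: [-0.001, 1.0, -0.031, -0.001]
contact_force: [0.1, -0.2, -0.2]
gripper_width: 0.0
grasp_force: 0.0
t 37.5 pos [ 0.4727 -0.309   0.0669] F [ 0.1 -0.2 -0.2] shift [0.0005 0.0011 0.0104] turn [-0.0016  0.0024  0.002 ]
```

Blue fully pressed (11 N). Now black, then back up to fetch the leaf.

```bash
python3 -m jog '[{"x":0,"y":0.001,"z":0.004,"ax":0,"ay":0,"az":0},{"x":0,"y":0.001,"z":0.008,"ax":0,"ay":0,"az":0},{"x":0,"y":0.001,"z":0.011,"ax":0,"ay":0,"az":0},{"x":0,"y":0.001,"z":0.012,"ax":0,"ay":0,"az":0},{"x":0,"y":0.001,"z":0.012,"ax":0,"ay":0,"az":0},{"x":0,"y":0.001,"z":0.012,"ax":0,"ay":0,"az":0}]'; python3 -m jog '[{"x":0,"y":0,"z":-0.05,"ax":0,"ay":0,"az":0},{"x":0,"y":0,"z":-0.1,"ax":0,"ay":0,"az":0},{"x":0,"y":0,"z":-0.15,"ax":0,"ay":0,"az":0},{"x":0,"y":0,"z":-0.2,"ax":0,"ay":0,"az":0},{"x":0,"y":0,"z":-0.23,"ax":0,"ay":0,"az":0},{"x":0,"y":0,"z":-0.23,"ax":0,"ay":0,"az":0}]' 0.6;  python3 to.py 0.5365 0.0330 0.287 0.006
```

```text
t: 38.1
eef_pos: [0.4737, -0.3112, 0.0565]
tool_rot: [0.0, 0.999, -0.032, 0.0]
contact_force: [-2.1, 1.8, 9.9]
gripper_width: 0.002
grasp_force: 5.4
t: 38.7
eef_pos: [0.4755, -0.3125, 0.2907]
tool_rot: [0.002, 0.999, -0.032, 0.004]
contact_force: [0.5, -1.1, -0.1]
gripper_width: 0.597
grasp_force: 0.0
t 38.7 pos [ 0.4755 -0.3125  0.2907] F [ 0.5 -1.1 -0.1] shift [ 0.0386 -0.3487  0.0026] turn [ 0.0043 -0.0073 -0.0706]
```

```bash
python3 -m jog '[{"x":0.0395,"y":-0.348,"z":0,"ax":0,"ay":0,"az":-0.07},{"x":0.0395,"y":-0.348,"z":0,"ax":0,"ay":0,"az":-0.07},{"x":0.0395,"y":-0.348,"z":0,"ax":0,"ay":0,"az":-0.07},{"x":0.0395,"y":-0.348,"z":0,"ax":0,"ay":0,"az":-0.07},{"x":0.0395,"y":-0.348,"z":0,"ax":0,"ay":0,"az":-0.07},{"x":0.0395,"y":-0.348,"z":0,"ax":0,"ay":0,"az":-0.07},{"x":0.0395,"y":-0.348,"z":0,"ax":0,"ay":0,"az":-0.07},{"x":0.0395,"y":-0.348,"z":0,"ax":0,"ay":0,"az":-0.07},{"x":0.0395,"y":-0.348,"z":0,"ax":0,"ay":0,"az":-0.07},{"x":0.0395,"y":-0.348,"z":0,"ax":0,"ay":0,"az":-0.07},{"x":0.0395,"y":-0.348,"z":0,"ax":0,"ay":0,"az":-0.07},{"x":0.0395,"y":-0.348,"z":0,"ax":0,"ay":0,"az":-0.07}]';  python3 to.py 0.5365 0.0330 0.1761 0.006
```

```text
t: 39.9
eef_pos: [0.5349, 0.0319, 0.2853]
tool_rot: [0.0, 1.0, 0.002, -0.001]
contact_force: [-1.1, -0.3, -0.1]
gripper_width: 0.6
grasp_force: 0.0
t 39.9 pos [0.5349 0.0319 0.2853] F [-1.1 -0.3 -0.1] shift [ 0.0018 -0.0011  0.1092] turn [ 0.      0.0011 -0.0028]
```

```bash
python3 -m jog '[{"x":0.0012,"y":-0.001,"z":0.04,"ax":0,"ay":0.001,"az":-0.003},{"x":0.0012,"y":-0.001,"z":0.08,"ax":0,"ay":0.001,"az":-0.003},{"x":0.0012,"y":-0.001,"z":0.108,"ax":0,"ay":0.001,"az":-0.003},{"x":0.0012,"y":-0.001,"z":0.108,"ax":0,"ay":0.001,"az":-0.003},{"x":0.0012,"y":-0.001,"z":0.108,"ax":0,"ay":0.001,"az":-0.003}]';  python3 to.py 0.5365 0.0330 0.1761 0.006;  python3 -m jog '[{"x":0,"y":0,"z":0,"ax":0,"ay":0,"az":0},{"x":0,"y":0,"z":0,"ax":0,"ay":0,"az":0},{"x":0,"y":0,"z":0,"ax":0,"ay":0,"az":0},{"x":0,"y":0,"z":0,"ax":0,"ay":0,"az":0},{"x":0,"y":0,"z":0,"ax":0,"ay":0,"az":0}]' 0 80;  python3 to.py 0.5365 0.0330 0.1761 0.006
```

```text
t: 40.4
eef_pos: [0.5364, 0.0341, 0.1781]
tool_rot: [-0.0, 1.0, 0.004, 0.0]
contact_force: [0.1, 0.1, 1.1]
gripper_width: 0.598
grasp_force: 0.0
t 40.4 pos [0.5364 0.0341 0.1781] F [0.1 0.1 1.1] shift [0.0001 0.0011 0.002 ] turn [-0.0006 -0.0002  0.002 ]
t: 40.9
eef_pos: [0.5376, 0.0335, 0.1797]
tool_rot: [0.0, 1.0, 0.004, 0.002]
contact_force: [-0.1, -3.1, 6.8]
gripper_width: 0.342
grasp_force: 79.1
t 40.9 pos [0.5376 0.0335 0.1797] F [-0.1 -3.1  6.8] shift [-0.0011  0.0005  0.0036] turn [ 0.001  -0.0041  0.0016]
```

```bash
python3 -m jog '[{"x":0,"y":0,"z":-0.03,"ax":0,"ay":0,"az":0},{"x":0,"y":0,"z":-0.07,"ax":0,"ay":0,"az":0},{"x":0,"y":0,"z":-0.12,"ax":0,"ay":0,"az":0},{"x":0,"y":0,"z":-0.12,"ax":0,"ay":0,"az":0},{"x":0,"y":0,"z":-0.12,"ax":0,"ay":0,"az":0},{"x":0.0306,"y":-0.265,"z":-0.12,"ax":0,"ay":0,"az":0.158},{"x":0.0306,"y":-0.265,"z":-0.12,"ax":0,"ay":0,"az":0.158},{"x":0.0306,"y":-0.265,"z":-0.12,"ax":0,"ay":0,"az":0.158},{"x":0.0306,"y":-0.265,"z":-0.12,"ax":0,"ay":0,"az":0.158},{"x":0.0306,"y":-0.265,"z":-0.12,"ax":0,"ay":0,"az":0.158},{"x":0.0306,"y":-0.265,"z":-0.12,"ax":0,"ay":0,"az":0.158},{"x":0.0306,"y":-0.265,"z":-0.12,"ax":0,"ay":0,"az":0.158}]'; python3 -m jog '[{"x":0,"y":0,"z":0,"ax":0,"ay":0,"az":0},{"x":0,"y":0,"z":0,"ax":0,"ay":0,"az":0},{"x":0,"y":0,"z":0,"ax":0,"ay":0,"az":0}]'; python3 to.py 0.566 0.2986 0.1267 -0.15
```

```text
t: 42.1
eef_pos: [0.5618, 0.3045, 0.2954]
tool_rot: [-0.001, 0.997, -0.071, -0.002]
contact_force: [-1.2, 0.0, -2.1]
gripper_width: 0.342
grasp_force: 82.0
t: 42.4
eef_pos: [0.5647, 0.2977, 0.2973]
tool_rot: [0.0, 0.997, -0.076, 0.0]
contact_force: [0.1, -0.1, -1.7]
gripper_width: 0.341
grasp_force: 82.1
t 42.4 pos [0.5647 0.2977 0.2973] F [ 0.1 -0.1 -1.7] shift [ 0.0011 -0.0012  0.1706] turn [ 0.0008 -0.0002 -0.0017]
```

```bash
python3 -m jog '[{"x":0.001,"y":-0.0005,"z":0.05,"ax":0.001,"ay":0,"az":-0.001},{"x":0.001,"y":-0.0005,"z":0.09,"ax":0.001,"ay":0,"az":-0.001},{"x":0.001,"y":-0.0005,"z":0.11,"ax":0.001,"ay":0,"az":-0.001},{"x":0.001,"y":-0.0005,"z":0.12,"ax":0.001,"ay":0,"az":-0.001},{"x":0.001,"y":-0.0005,"z":0.135,"ax":0.001,"ay":0,"az":-0.001},{"x":0.001,"y":-0.0005,"z":0.15,"ax":0.001,"ay":0,"az":-0.001},{"x":0.001,"y":-0.0005,"z":0.163,"ax":0.001,"ay":0,"az":-0.001},{"x":0.001,"y":-0.0005,"z":0.17,"ax":0.001,"ay":0,"az":-0.001},{"x":0.001,"y":-0.0005,"z":0.17,"ax":0.001,"ay":0,"az":-0.001}]'; python3 to.py 0.566 0.2986 0.1267 -0.15
```

```text
t: 43.3
eef_pos: [0.5657, 0.3002, 0.1275]
tool_rot: [-0.001, 0.997, -0.074, 0.0]
contact_force: [0.0, -1.1, -2.1]
gripper_width: 0.339
grasp_force: 82.0
t 43.3 pos [0.5657 0.3002 0.1275] F [ 0.  -1.1 -2.1] shift [0.0005 0.0015 0.0007] turn [-0.0015 -0.0006  0.0016]
```

```bash
python3 -m jog '[{"x":0,"y":0.0005,"z":0,"ax":0,"ay":0,"az":0},{"x":0,"y":0.0005,"z":0,"ax":0,"ay":0,"az":0},{"x":0,"y":0.0005,"z":0,"ax":0,"ay":0,"az":0},{"x":0,"y":0.0005,"z":-0.05,"ax":0,"ay":0,"az":0},{"x":0,"y":0,"z":-0.1,"ax":0,"ay":0,"az":0},{"x":0,"y":0,"z":-0.15,"ax":0,"ay":0,"az":0},{"x":0,"y":0,"z":-0.2,"ax":0,"ay":0,"az":0},{"x":0,"y":0.35,"z":-0.2,"ax":0,"ay":0,"az":-0.15},{"x":0,"y":0.35,"z":-0.2,"ax":0,"ay":0,"az":-0.15},{"x":0,"y":0.35,"z":-0.2,"ax":0,"ay":0,"az":-0.15},{"x":0,"y":0.35,"z":-0.2,"ax":0,"ay":0,"az":-0.15},{"x":0,"y":0.35,"z":-0.2,"ax":0,"ay":0,"az":-0.15}]' 0.7; python3 -m jog '[{"x":0,"y":0.15,"z":0,"ax":0,"ay":0,"az":0},{"x":0,"y":0.15,"z":0,"ax":0,"ay":0,"az":0},{"x":0,"y":0.15,"z":0,"ax":0,"ay":0,"az":0}]';python3 -c "
from h import *
a=grab('scene')[:,:,::-1];b=grab('top')[:,:,::-1]
cv2.imwrite('pics/s2.png',a);cv2.imwrite('pics/t2.png',b)
x=cv2.resize(a[130:330,130:450],None,fx=2.2,fy=2.2,interpolation=cv2.INTER_CUBIC)
y=cv2.resize(b[130:270,330:480],None,fx=2,fy=2,interpolation=cv2.INTER_CUBIC)
c=np.zeros((600,704,3),np.uint8)
x=cv2.resize(a[140:320,130:450],None,fx=2.2,fy=2.2,interpolation=cv2.INTER_CUBIC);c[:396,:704]=x
y=cv2.resize(b[140:230,350:480],None,fx=2.2,fy=2.2,interpolation=cv2.INTER_CUBIC);c[400:598,:286]=y
y=cv2.resize(b[165:255,198:264],None,fx=2.2,fy=2.2,interpolation=cv2.INTER_CUBIC);c[400:598,300:445]=y
cv2.imwrite('pics/c2.png',c);print(get_obs()['eef_pos'])"
```

```text
t: 44.5
eef_pos: [0.5279, 0.0508, 0.3277]
tool_rot: [-0.001, 1.0, 0.001, 0.001]
contact_force: [0.7, -1.0, 0.2]
gripper_width: 0.697
grasp_force: 0.0
t: 44.8
eef_pos: [0.5283, -0.0993, 0.3277]
tool_rot: [-0.0, 1.0, 0.001, 0.001]
contact_force: [0.7, 0.6, -0.1]
gripper_width: 0.701
grasp_force: 0.0
[ 0.5277883  -0.10625076  0.32688558]
```

View pics/c2.png

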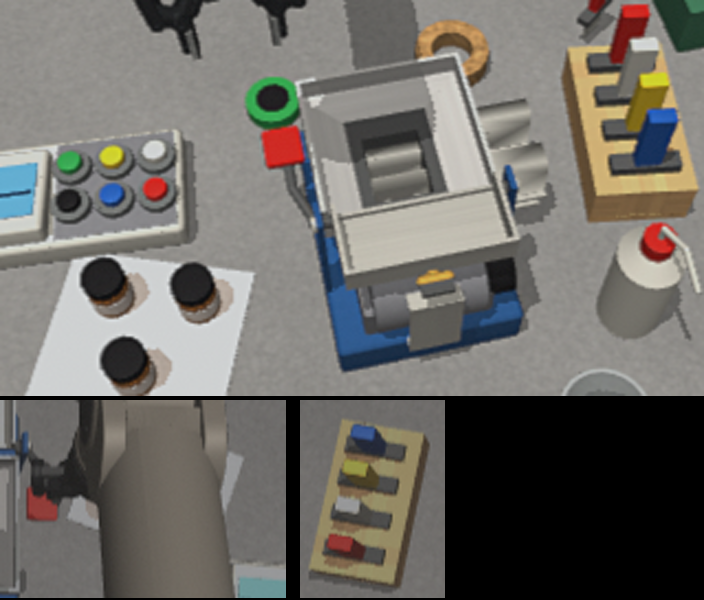

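All four leaves stand in the rack; vials have not moved. Now the bucket location and vial picks.

```bash
python3 - <<'E'
from h import *
np.set_printoptions(precision=4,suppress=True)
T=lambda l:np.array(l)/2.75+[200,120]-.32
b=np.array([.0068,.0025,0])
print('back rim top',onz('top',T([(273,39),(430,40)]),.204),'side rim near front',onz('top',T([(268,113),(433,113)]),.18))
print('scene back rim(s)',onz('scene',np.array([(345,275),(521,239)])/2.2+[130,140],.204)-b)
print('lip',onz('scene',np.array([(328,220),(490,187)])/2.2+[130,140],.182)-b, onz('top',T([(270,117),(435,117)]),.182))
print('pad',onz('scene',np.array([(284,147)])/2.2+[130,140],.203)-b)
print(get_obs()['q'])
E
python3 to.py 0.597 -0.189 0.15 1.57;python3 to.py 0.597 -0.189 0.15 -1.57
```

```text
back rim top [[ 0.6849  0.1085  0.204 ]
 [ 0.6876 -0.0419  0.204 ]] side rim near front [[ 0.6182  0.1122  0.18  ]
 [ 0.622  -0.0472  0.18  ]]
scene back rim(s) [[ 0.6878 -0.0444  0.204 ]
 [ 0.6869  0.1122  0.204 ]]
lip [[ 0.6204 -0.0488  0.182 ]
 [ 0.6185  0.1043  0.182 ]] [[ 0.6137  0.11    0.182 ]
 [ 0.6175 -0.049   0.182 ]]
pad [[ 0.5476 -0.0761  0.203 ]]
[ 0.4611  0.2034 -0.4423  1.7358  0.0944  1.2229 -1.5866]
t 44.9 pos [ 0.5278 -0.1063  0.3269] F [ 0.2 -0.6 -0.8] shift [0.0701 0.0816 0.1771] turn [ 0.0017  0.0017 -1.5804]
t 44.9 pos [ 0.5278 -0.1063  0.3269] F [ 0.2 -0.6 -0.8] shift [0.0701 0.0816 0.1771] turn [ 0.0017 -0.0017  1.5596]
```

```bash
python3 -m jog '[{"x":0.07,"y":0.0816,"z":0.05,"ax":0,"ay":0,"az":-1.575},{"x":0.07,"y":0.0816,"z":0.05,"ax":0,"ay":0,"az":-1.575},{"x":0.07,"y":0.0816,"z":0.05,"ax":0,"ay":0,"az":-1.575},{"x":0.07,"y":0.0816,"z":0.05,"ax":0,"ay":0,"az":-1.575},{"x":0.07,"y":0.0816,"z":0.05,"ax":0,"ay":0,"az":-1.575},{"x":0.07,"y":0.0816,"z":0.1,"ax":0,"ay":0,"az":-1.575},{"x":0.07,"y":0.0816,"z":0.15,"ax":0,"ay":0,"az":-1.575},{"x":0.07,"y":0.0816,"z":0.177,"ax":0,"ay":0,"az":-1.575},{"x":0.07,"y":0.0816,"z":0.177,"ax":0,"ay":0,"az":-1.575},{"x":0.07,"y":0.0816,"z":0.177,"ax":0,"ay":0,"az":-1.575},{"x":0.07,"y":0.0816,"z":0.177,"ax":0,"ay":0,"az":-1.575},{"x":0.07,"y":0.0816,"z":0.177,"ax":0,"ay":0,"az":-1.575}]' 0.9; python3 -m jog '[{"x":0,"y":0,"z":0,"ax":0,"ay":0,"az":0},{"x":0,"y":0,"z":0,"ax":0,"ay":0,"az":0}]'; python3 to.py 0.597 -0.189 0.034 1.57
```

```text
t: 46.1
eef_pos: [0.599, -0.1784, 0.15]
tool_rot: [-0.0, 0.705, 0.709, 0.001]
contact_force: [-0.4, 0.5, -0.7]
gripper_width: 0.901
grasp_force: 0.0
t: 46.3
eef_pos: [0.599, -0.1785, 0.1501]
tool_rot: [-0.0, 0.706, 0.709, 0.001]
contact_force: [0.0, -0.7, 0.2]
gripper_width: 0.902
grasp_force: 0.0
t 46.3 pos [ 0.599  -0.1785  0.1501] F [ 0.  -0.7  0.2] shift [-0.0106 -0.0021  0.1161] turn [ 0.0007 -0.0012  0.0052]
```

```bash
python3 -m jog '[{"x":-0.0106,"y":-0.002,"z":0.05,"ax":0,"ay":0,"az":0.005},{"x":-0.0106,"y":-0.002,"z":0.09,"ax":0,"ay":0,"az":0.005},{"x":-0.0106,"y":-0.002,"z":0.117,"ax":0,"ay":0,"az":0.005},{"x":-0.0106,"y":-0.002,"z":0.117,"ax":0,"ay":0,"az":0.005},{"x":-0.0106,"y":-0.002,"z":0.117,"ax":0,"ay":0,"az":0.005}]'; python3 to.py 0.597 -0.189 0.034 1.57; python3 -m jog '[{"x":0,"y":0,"z":0,"ax":0,"ay":0,"az":0},{"x":0,"y":0,"z":0,"ax":0,"ay":0,"az":0},{"x":0,"y":0,"z":0,"ax":0,"ay":0,"az":0},{"x":0,"y":0,"z":0,"ax":0,"ay":0,"az":0},{"x":0,"y":0,"z":0,"ax":0,"ay":0,"az":0}]' 0 35;python3 -m jog '[{"x":0,"y":0,"z":-0.04,"ax":0,"ay":0,"az":0},{"x":0,"y":0,"z":-0.08,"ax":0,"ay":0,"az":0},{"x":0,"y":0,"z":-0.12,"ax":0,"ay":0,"az":0},{"x":0,"y":0,"z":-0.16,"ax":0,"ay":0,"az":0},{"x":0,"y":0,"z":-0.2,"ax":0,"ay":0,"az":0},{"x":0,"y":0,"z":-0.235,"ax":0,"ay":0,"az":0},{"x":0,"y":0,"z":-0.235,"ax":0,"ay":0,"az":0}]';python3 to.py 0.653 0.081 0.265 1.57
```

```text
t: 46.8
eef_pos: [0.5975, -0.1887, 0.0335]
tool_rot: [-0.0, 0.707, 0.707, 0.001]
contact_force: [0.4, -0.2, 0.2]
gripper_width: 0.899
grasp_force: 0.0
t 46.8 pos [ 0.5975 -0.1887  0.0335] F [ 0.4 -0.2  0.2] shift [-0.0003 -0.0005 -0.0005] turn [ 0.0007 -0.0016  0.0017]
t: 47.3
eef_pos: [0.5983, -0.1893, 0.035]
tool_rot: [0.001, 0.707, 0.707, 0.001]
contact_force: [0.0, -0.8, 6.1]
gripper_width: 0.504
grasp_force: 34.8
t: 48.0
eef_pos: [0.5999, -0.1892, 0.2747]
tool_rot: [0.004, 0.707, 0.707, 0.003]
contact_force: [0.8, -0.1, -0.4]
gripper_width: 0.507
grasp_force: 36.6
t 48.0 pos [ 0.5999 -0.1892  0.2747] F [ 0.8 -0.1 -0.4] shift [0.2702 0.0533 0.0099] turn [0.0106 0.0016 0.0016]
```

```bash
python3 -m jog '[{"x":0.27,"y":0.0535,"z":0,"ax":0.006,"ay":0.001,"az":0},{"x":0.27,"y":0.0535,"z":0,"ax":0.006,"ay":0.001,"az":0},{"x":0.27,"y":0.0535,"z":0,"ax":0.006,"ay":0.001,"az":0},{"x":0.27,"y":0.0535,"z":0,"ax":0.006,"ay":0.001,"az":0},{"x":0.27,"y":0.0535,"z":0,"ax":0.006,"ay":0.001,"az":0},{"x":0.27,"y":0.0535,"z":0,"ax":0.006,"ay":0.001,"az":0},{"x":0.27,"y":0.0535,"z":0,"ax":0.006,"ay":0.001,"az":0},{"x":0.27,"y":0.0535,"z":0,"ax":0.006,"ay":0.001,"az":0},{"x":0.27,"y":0.0535,"z":0,"ax":0.006,"ay":0.001,"az":0},{"x":0.27,"y":0.0535,"z":0,"ax":0.006,"ay":0.001,"az":0}]';python3 to.py 0.653 0.081 0.211 1.57
```

```text
t: 49.0
eef_pos: [0.6502, 0.0784, 0.2681]
tool_rot: [-0.003, 0.708, 0.706, -0.002]
contact_force: [-0.1, -0.4, -1.8]
gripper_width: 0.505
grasp_force: 36.5
t 49.0 pos [0.6502 0.0784 0.2681] F [-0.1 -0.4 -1.8] shift [0.0025 0.0031 0.0571] turn [-0.0058 -0.0013 -0.0011]
```

```bash
python3 -m jog '[{"x":0.002,"y":0.002,"z":0.025,"ax":-0.005,"ay":0,"az":0},{"x":0.002,"y":0.002,"z":0.045,"ax":-0.005,"ay":0,"az":0},{"x":0.002,"y":0.002,"z":0.055,"ax":-0.005,"ay":0,"az":0},{"x":0.002,"y":0.002,"z":0.055,"ax":-0.005,"ay":0,"az":0},{"x":0.002,"y":0.002,"z":0.055,"ax":-0.005,"ay":0,"az":0}]';python3 to.py 0.653 0.081 0.209 1.57
```

```text
t: 49.5
eef_pos: [0.6523, 0.0824, 0.2141]
tool_rot: [-0.001, 0.707, 0.707, 0.001]
contact_force: [0.4, 0.5, -1.1]
gripper_width: 0.502
grasp_force: 36.5
t 49.5 pos [0.6523 0.0824 0.2141] F [ 0.4  0.5 -1.1] shift [-0.0015  0.0007  0.0051] turn [ 0.0002 -0.0027  0.001 ]
```

```bash
python3 -m jog '[{"x":-0.002,"y":0.0005,"z":0.003,"ax":0,"ay":0,"az":0},{"x":-0.002,"y":0.0005,"z":0.0045,"ax":0,"ay":0,"az":0},{"x":-0.002,"y":0.0005,"z":0.0045,"ax":0,"ay":0,"az":0}]';python3 to.py 0.653 0.081 0.209 1.57
```

```text
t: 49.8
eef_pos: [0.6525, 0.0806, 0.2091]
tool_rot: [-0.001, 0.707, 0.707, 0.001]
contact_force: [0.6, -0.9, -0.6]
gripper_width: 0.499
grasp_force: 36.6
t 49.8 pos [0.6525 0.0806 0.2091] F [ 0.6 -0.9 -0.6] shift [0.0004 0.0005 0.0001] turn [-0.0001 -0.0023  0.0014]
```

```bash
python3 -m jog '[{"x":0,"y":0,"z":0.001,"ax":0,"ay":0,"az":0},{"x":0,"y":0,"z":0.001,"ax":0,"ay":0,"az":0},{"x":0,"y":0,"z":0.001,"ax":0,"ay":0,"az":0},{"x":0,"y":0,"z":-0.03,"ax":0,"ay":0,"az":0},{"x":0,"y":0,"z":-0.07,"ax":0,"ay":0,"az":0},{"x":0,"y":0,"z":-0.07,"ax":0,"ay":0,"az":0}]' 0.75; python3 -m jog '[{"x":-0.3586,"y":-0.081,"z":0,"ax":0,"ay":0,"az":0},{"x":-0.3586,"y":-0.081,"z":0,"ax":0,"ay":0,"az":0},{"x":-0.3586,"y":-0.081,"z":0,"ax":0,"ay":0,"az":0},{"x":-0.3586,"y":-0.081,"z":0,"ax":0,"ay":0,"az":0},{"x":-0.3586,"y":-0.081,"z":0,"ax":0,"ay":0,"az":0},{"x":-0.3586,"y":-0.081,"z":0,"ax":0,"ay":0,"az":0},{"x":-0.3586,"y":-0.081,"z":0,"ax":0,"ay":0,"az":0},{"x":-0.3586,"y":-0.081,"z":0.08,"ax":0,"ay":0,"az":0},{"x":-0.3586,"y":-0.081,"z":0.13,"ax":0,"ay":0,"az":0},{"x":-0.3586,"y":-0.081,"z":0.13,"ax":0,"ay":0,"az":0},{"x":-0.3586,"y":-0.081,"z":0.13,"ax":0,"ay":0,"az":0}]' 0.9; python3 to.py 0.5714 -0.278 0.034 1.57; python3 -c "
from h import *
a=grab('scene')[:,:,::-1];cv2.imwrite('pics/s3.png',a)
cv2.imwrite('pics/s3c.png',cv2.resize(a[140:330,130:400],None,fx=2.9,fy=2.9,interpolation=cv2.INTER_CUBIC))"
```

```text
t: 50.4
eef_pos: [0.655, 0.0823, 0.285]
tool_rot: [0.001, 0.707, 0.707, 0.005]
contact_force: [-0.5, 0.8, 0.2]
gripper_width: 0.751
grasp_force: 0.0
t: 51.5
eef_pos: [0.568, -0.2775, 0.143]
tool_rot: [-0.005, 0.707, 0.707, -0.001]
contact_force: [-1.2, -0.3, 0.4]
gripper_width: 0.899
grasp_force: 0.0
t 51.5 pos [ 0.568  -0.2775  0.143 ] F [-1.2 -0.3  0.4] shift [-0.0011  0.0043  0.1089] turn [-0.0089 -0.0058  0.0011]
```

View pics/s3c.png

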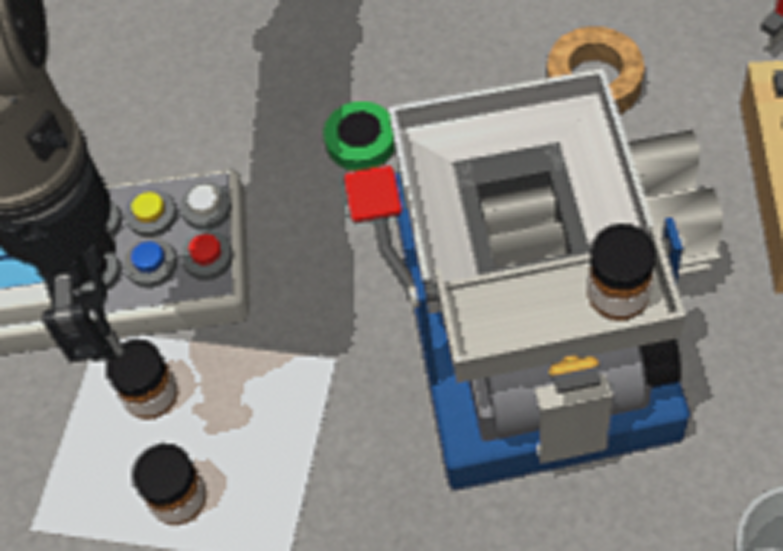

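```bash
python3 -m jog '[{"x":-0.001,"y":0.002,"z":0.03,"ax":-0.004,"ay":-0.003,"az":0},{"x":-0.001,"y":0.002,"z":0.045,"ax":-0.004,"ay":-0.003,"az":0},{"x":-0.001,"y":0.002,"z":0.06,"ax":-0.004,"ay":-0.003,"az":0},{"x":-0.001,"y":0.002,"z":0.06,"ax":-0.004,"ay":-0.003,"az":0}]' 0.75; python3 to.py 0.5724 -0.278 0.034 1.57
```

```text
t: 51.95
eef_pos: [0.5729, -0.2782, 0.087]
tool_rot: [0.0, 0.707, 0.708, 0.001]
contact_force: [-0.0, 0.0, -0.7]
gripper_width: 0.754
grasp_force: 0.0
t 51.95 pos [ 0.5729 -0.2782  0.087 ] F [-0.   0.  -0.7] shift [ 0.0002 -0.0006  0.053 ] turn [ 0.0014 -0.0001  0.0021]
```

```bash
python3 -m jog '[{"x":0,"y":-0.0005,"z":0.03,"ax":0.001,"ay":0,"az":0.002},{"x":0,"y":-0.0005,"z":0.053,"ax":0.001,"ay":0,"az":0.002},{"x":0,"y":-0.0005,"z":0.053,"ax":0.001,"ay":0,"az":0.002},{"x":0,"y":-0.0005,"z":0.053,"ax":0.001,"ay":0,"az":0.002}]'; python3 -m jog '[{"x":0,"y":0,"z":0,"ax":0,"ay":0,"az":0},{"x":0,"y":0,"z":0,"ax":0,"ay":0,"az":0},{"x":0,"y":0,"z":0,"ax":0,"ay":0,"az":0},{"x":0,"y":0,"z":0,"ax":0,"ay":0,"az":0},{"x":0,"y":0,"z":0,"ax":0,"ay":0,"az":0}]' 0 35;python3 -m jog '[{"x":0,"y":0,"z":-0.04,"ax":0,"ay":0,"az":0},{"x":0,"y":0,"z":-0.08,"ax":0,"ay":0,"az":0},{"x":0,"y":0,"z":-0.12,"ax":0,"ay":0,"az":0},{"x":0,"y":0,"z":-0.16,"ax":0,"ay":0,"az":0},{"x":0,"y":0,"z":-0.2,"ax":0,"ay":0,"az":0},{"x":0,"y":0,"z":-0.235,"ax":0,"ay":0,"az":0},{"x":0,"y":0,"z":-0.235,"ax":0,"ay":0,"az":0}]';python3 to.py 0.653 0.033 0.265 1.57
```

```text
t: 52.35
eef_pos: [0.574, -0.2786, 0.0361]
tool_rot: [0.001, 0.707, 0.707, 0.001]
contact_force: [0.2, 0.7, 0.6]
gripper_width: 0.748
grasp_force: 0.0
t: 52.85
eef_pos: [0.5747, -0.279, 0.0371]
tool_rot: [0.003, 0.707, 0.707, 0.001]
contact_force: [-0.5, -0.5, 8.1]
gripper_width: 0.502
grasp_force: 35.8
t: 53.55
eef_pos: [0.5756, -0.2787, 0.2767]
tool_rot: [0.006, 0.707, 0.707, 0.003]
contact_force: [0.8, 0.5, -0.8]
gripper_width: 0.502
grasp_force: 36.1
t 53.55 pos [ 0.5756 -0.2787  0.2767] F [ 0.8  0.5 -0.8] shift [0.3119 0.0769 0.0111] turn [ 0.0119  0.0047 -0.0002]
```

```bash
python3 -m jog '[{"x":0.312,"y":0.077,"z":0,"ax":0.006,"ay":0.002,"az":0},{"x":0.312,"y":0.077,"z":0,"ax":0.006,"ay":0.002,"az":0},{"x":0.312,"y":0.077,"z":0,"ax":0.006,"ay":0.002,"az":0},{"x":0.312,"y":0.077,"z":0,"ax":0.006,"ay":0.002,"az":0},{"x":0.312,"y":0.077,"z":0,"ax":0.006,"ay":0.002,"az":0},{"x":0.312,"y":0.077,"z":0,"ax":0.006,"ay":0.002,"az":0},{"x":0.312,"y":0.077,"z":0,"ax":0.006,"ay":0.002,"az":0},{"x":0.312,"y":0.077,"z":0,"ax":0.006,"ay":0.002,"az":0},{"x":0.312,"y":0.077,"z":0,"ax":0.006,"ay":0.002,"az":0},{"x":0.312,"y":0.077,"z":0,"ax":0.006,"ay":0.002,"az":0},{"x":0.312,"y":0.077,"z":0,"ax":0.006,"ay":0.002,"az":0}]';python3 to.py 0.653 0.033 0.216 1.57
```

```text
t: 54.65
eef_pos: [0.65, 0.0313, 0.2698]
tool_rot: [-0.002, 0.708, 0.706, -0.001]
contact_force: [0.0, 0.2, 0.1]
gripper_width: 0.5
grasp_force: 36.1
t 54.65 pos [0.65   0.0313 0.2698] F [0.  0.2 0.1] shift [0.0017 0.0032 0.0538] turn [-0.0039 -0.0005 -0.003 ]
```

```bash
python3 -m jog '[{"x":0,"y":0.002,"z":0.025,"ax":-0.004,"ay":0,"az":-0.002},{"x":0,"y":0.002,"z":0.045,"ax":-0.004,"ay":0,"az":-0.002},{"x":0,"y":0.002,"z":0.053,"ax":-0.004,"ay":0,"az":-0.002},{"x":0,"y":0.002,"z":0.053,"ax":-0.004,"ay":0,"az":-0.002},{"x":0,"y":0.002,"z":0.053,"ax":-0.004,"ay":0,"az":-0.002}]';python3 to.py 0.653 0.033 0.211 1.57;  python3 -m jog '[{"x":0,"y":0,"z":0.003,"ax":0,"ay":0,"az":0},{"x":0,"y":0,"z":0.0055,"ax":0,"ay":0,"az":0},{"x":0,"y":0,"z":0.0055,"ax":0,"ay":0,"az":0}]'
```

```text
t: 55.15
eef_pos: [0.6523, 0.0332, 0.2178]
tool_rot: [-0.0, 0.707, 0.707, 0.001]
contact_force: [-0.0, -0.4, 0.6]
gripper_width: 0.503
grasp_force: 36.1
t 55.15 pos [0.6523 0.0332 0.2178] F [-0.  -0.4  0.6] shift [-0.0002  0.0007  0.0068] turn [ 0.0014 -0.0017  0.001 ]
t: 55.45
eef_pos: [0.6518, 0.0335, 0.2115]
tool_rot: [-0.0, 0.707, 0.707, 0.001]
contact_force: [-0.0, -0.3, -1.1]
gripper_width: 0.503
grasp_force: 36.1
```

```bash
python3 -m jog '[{"x":0,"y":0,"z":0.001,"ax":0,"ay":0,"az":0},{"x":0,"y":0,"z":0.001,"ax":0,"ay":0,"az":0},{"x":0,"y":0,"z":0.001,"ax":0,"ay":0,"az":0},{"x":0,"y":0,"z":-0.03,"ax":0,"ay":0,"az":0},{"x":0,"y":0,"z":-0.07,"ax":0,"ay":0,"az":0},{"x":0,"y":0,"z":-0.07,"ax":0,"ay":0,"az":0}]' 0.75; python3 -m jog '[{"x":-0.296,"y":0.01,"z":0,"ax":0,"ay":0,"az":0},{"x":-0.296,"y":0.01,"z":0,"ax":0,"ay":0,"az":0},{"x":-0.296,"y":0.01,"z":0,"ax":0,"ay":0,"az":0},{"x":-0.296,"y":0.01,"z":0,"ax":0,"ay":0,"az":0},{"x":-0.296,"y":0.01,"z":0,"ax":0,"ay":0,"az":0},{"x":-0.296,"y":0.01,"z":0,"ax":0,"ay":0,"az":0},{"x":-0.296,"y":0.01,"z":0.1,"ax":0,"ay":0,"az":0},{"x":-0.296,"y":0.01,"z":0.15,"ax":0,"ay":0,"az":0},{"x":-0.296,"y":0.01,"z":0.17,"ax":0,"ay":0,"az":0},{"x":-0.296,"y":0.01,"z":0.17,"ax":0,"ay":0,"az":0},{"x":-0.296,"y":0.01,"z":0.17,"ax":0,"ay":0,"az":0}]' 0.85; python3 to.py 0.6622 -0.2627 0.034 1.57; python3 -c "
from h import *
a=grab('scene')[:,:,::-1];cv2.imwrite('pics/s4.png',a)
b=cv2.imread('pics/s3.png')
# dark caps in bucket region, cap of C
g=cv2.cvtColor(a,cv2.COLOR_BGR2GRAY)
for nm,(y0,y1,x0,x1) in dict(bucket=(200,270,270,370),pad=(285,330,170,215)).items():
  m=(g[y0:y1,x0:x1]<45).astype(np.uint8);n,l,s,c=cv2.connectedComponentsWithStats(m)
  print(nm,[(s[i,4],(c[i]+[x0,y0]).round(1)) for i in range(1,n) if s[i,4]>40])
"
```

```text
t: 56.05
eef_pos: [0.6546, 0.0348, 0.2877]
tool_rot: [0.002, 0.707, 0.707, 0.005]
contact_force: [0.2, 0.2, 0.8]
gripper_width: 0.75
grasp_force: 0.0
t: 57.15
eef_pos: [0.6595, -0.2618, 0.1066]
tool_rot: [-0.004, 0.707, 0.708, -0.001]
contact_force: [-0.2, -0.3, 0.3]
gripper_width: 0.853
grasp_force: 0.0
t 57.15 pos [ 0.6595 -0.2618  0.1066] F [-0.2 -0.3  0.3] shift [-0.0012  0.0032  0.0725] turn [-0.0065 -0.0038  0.0021]
bucket [(np.int32(397), array([344.3, 228.6])), (np.int32(399), array([320.9, 232.4])), (np.int32(47), array([277. , 256.3])), (np.int32(144), array([357.7, 263.5]))]
pad [(np.int32(474), array([182.2, 301.4]))]
```

```bash
python3 -m jog '[{"x":-0.001,"y":0.0015,"z":0.03,"ax":-0.004,"ay":-0.002,"az":0.002},{"x":-0.001,"y":0.0015,"z":0.055,"ax":-0.004,"ay":-0.002,"az":0.002},{"x":-0.001,"y":0.0015,"z":0.071,"ax":-0.004,"ay":-0.002,"az":0.002},{"x":-0.001,"y":0.0015,"z":0.071,"ax":-0.004,"ay":-0.002,"az":0.002},{"x":-0.001,"y":0.0015,"z":0.071,"ax":-0.004,"ay":-0.002,"az":0.002}]'; python3 -m jog '[{"x":0,"y":0,"z":0,"ax":0,"ay":0,"az":0},{"x":0,"y":0,"z":0,"ax":0,"ay":0,"az":0},{"x":0,"y":0,"z":0,"ax":0,"ay":0,"az":0},{"x":0,"y":0,"z":0,"ax":0,"ay":0,"az":0},{"x":0,"y":0,"z":0,"ax":0,"ay":0,"az":0}]' 0 35;python3 -m jog '[{"x":0,"y":0,"z":-0.04,"ax":0,"ay":0,"az":0},{"x":0,"y":0,"z":-0.08,"ax":0,"ay":0,"az":0},{"x":0,"y":0,"z":-0.12,"ax":0,"ay":0,"az":0},{"x":0,"y":0,"z":-0.16,"ax":0,"ay":0,"az":0},{"x":0,"y":0,"z":-0.2,"ax":0,"ay":0,"az":0},{"x":0,"y":0,"z":-0.238,"ax":0,"ay":0,"az":0},{"x":0,"y":0,"z":-0.238,"ax":0,"ay":0,"az":0}]';python3 to.py 0.653 -0.015 0.265 1.57
```

```text
t: 57.7
eef_pos: [0.6649, -0.2633, 0.0417]
tool_rot: [0.003, 0.707, 0.707, 0.002]
contact_force: [0.0, 0.1, -0.0]
gripper_width: 0.853
grasp_force: 0.0
t: 58.2
eef_pos: [0.6649, -0.2634, 0.042]
tool_rot: [0.003, 0.708, 0.707, 0.002]
contact_force: [-1.3, 0.5, 5.4]
gripper_width: 0.496
grasp_force: 35.8
t: 58.9
eef_pos: [0.6655, -0.263, 0.2853]
tool_rot: [0.006, 0.708, 0.707, 0.004]
contact_force: [0.3, 0.6, -0.7]
gripper_width: 0.498
grasp_force: 36.5
t 58.9 pos [ 0.6655 -0.263   0.2853] F [ 0.3  0.6 -0.7] shift [ 0.2481 -0.0131  0.0193] turn [ 0.0146  0.0034 -0.0004]
```

```bash
python3 -m jog '[{"x":0.03,"y":-0.002,"z":-0.005,"ax":0.003,"ay":0.001,"az":0},{"x":0.07,"y":-0.004,"z":-0.005,"ax":0.003,"ay":0.001,"az":0},{"x":0.11,"y":-0.006,"z":-0.005,"ax":0.006,"ay":0.002,"az":0},{"x":0.15,"y":-0.008,"z":-0.005,"ax":0.006,"ay":0.002,"az":0},{"x":0.19,"y":-0.01,"z":-0.005,"ax":0.008,"ay":0.002,"az":0},{"x":0.22,"y":-0.012,"z":-0.005,"ax":0.008,"ay":0.002,"az":0},{"x":0.24,"y":-0.013,"z":-0.005,"ax":0.008,"ay":0.002,"az":0},{"x":0.247,"y":-0.013,"z":-0.005,"ax":0.008,"ay":0.002,"az":0},{"x":0.247,"y":-0.013,"z":-0.005,"ax":0.008,"ay":0.002,"az":0},{"x":0.247,"y":-0.013,"z":-0.005,"ax":0.008,"ay":0.002,"az":0}]';python3 to.py 0.653 -0.015 0.218 1.57; python3 -c "
from h import *
a=grab('scene')[:,:,::-1];cv2.imwrite('pics/s5.png',a)
cv2.imwrite('pics/s5c.png',cv2.resize(a[100:290,220:440],None,fx=3,fy=3,interpolation=cv2.INTER_CUBIC))"
```

```text
t: 59.9
eef_pos: [0.65, -0.018, 0.2825]
tool_rot: [-0.002, 0.708, 0.706, -0.001]
contact_force: [-0.6, -0.3, -2.0]
gripper_width: 0.493
grasp_force: 36.4
t 59.9 pos [ 0.65   -0.018   0.2825] F [-0.6 -0.3 -2. ] shift [0.003  0.0032 0.0645] turn [-0.004  -0.0003 -0.0021]
```

View pics/s5c.png

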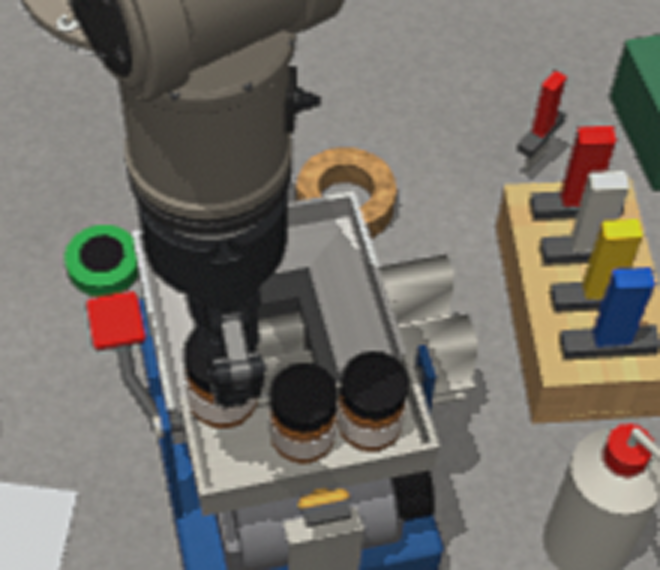

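The third vial is held upright over the free bucket place (≈(293,225)); the other two stand in the bucket and the leaves are home.

```bash
python3 -m jog '[{"x":0.001,"y":0.002,"z":0.025,"ax":-0.004,"ay":0,"az":-0.002},{"x":0.001,"y":0.002,"z":0.045,"ax":-0.004,"ay":0,"az":-0.002},{"x":0.001,"y":0.002,"z":0.062,"ax":-0.004,"ay":0,"az":-0.002},{"x":0.001,"y":0.002,"z":0.062,"ax":-0.004,"ay":0,"az":-0.002},{"x":0.001,"y":0.002,"z":0.062,"ax":-0.004,"ay":0,"az":-0.002}]';python3 to.py 0.653 -0.015 0.216 1.57;  python3 -m jog '[{"x":0,"y":0,"z":0.002,"ax":0,"ay":0,"az":0},{"x":0,"y":0,"z":0.003,"ax":0,"ay":0,"az":0},{"x":0,"y":0,"z":0.003,"ax":0,"ay":0,"az":0}]'
```

```text
t: 60.45
eef_pos: [0.6519, -0.0157, 0.221]
tool_rot: [-0.0, 0.707, 0.707, 0.001]
contact_force: [0.6, 0.2, -0.8]
gripper_width: 0.502
grasp_force: 36.4
t 60.45 pos [ 0.6519 -0.0157  0.221 ] F [ 0.6  0.2 -0.8] shift [0.0007 0.0011 0.005 ] turn [ 0.0002 -0.0014  0.0008]
t: 60.75
eef_pos: [0.6519, -0.0149, 0.2184]
tool_rot: [-0.0, 0.707, 0.707, 0.001]
contact_force: [-0.2, 0.2, -1.3]
gripper_width: 0.501
grasp_force: 36.4
```

```bash
python3 -m jog '[{"x":0,"y":0,"z":0.0015,"ax":0,"ay":0,"az":0},{"x":0,"y":0,"z":0.0015,"ax":0,"ay":0,"az":0},{"x":0,"y":0,"z":0.0015,"ax":0,"ay":0,"az":0},{"x":0,"y":0,"z":-0.03,"ax":0,"ay":0,"az":0},{"x":0,"y":0,"z":-0.07,"ax":0,"ay":0,"az":0},{"x":0,"y":0,"z":-0.07,"ax":0,"ay":0,"az":0},{"x":0,"y":0,"z":-0.07,"ax":0,"ay":0,"az":0}]' 0.75; python3 -m jog '[{"x":-0.068,"y":-0.093,"z":0,"ax":0,"ay":0,"az":0},{"x":-0.068,"y":-0.093,"z":0,"ax":0,"ay":0,"az":0},{"x":-0.068,"y":-0.093,"z":0,"ax":0,"ay":0,"az":0},{"x":-0.068,"y":-0.093,"z":0,"ax":0,"ay":0,"az":0},{"x":-0.068,"y":-0.093,"z":0,"ax":0,"ay":0,"az":0}]' 0; python3 to.py 0.56 -0.083 0.21 1.57; python3 -c "
from h import *
a=grab('scene')[:,:,::-1];cv2.imwrite('pics/s6.png',a)
g=cv2.cvtColor(a,cv2.COLOR_BGR2GRAY)
for nm,(y0,y1,x0,x1) in dict(bucket=(200,270,270,370)).items():
  m=(g[y0:y1,x0:x1]<45).astype(np.uint8);n,l,s,c=cv2.connectedComponentsWithStats(m)
  print(nm,[(s[i,4],(c[i]+[x0,y0]).round(1)) for i in range(1,n) if s[i,4]>40])"
```

```text
t: 61.45
eef_pos: [0.6523, -0.0149, 0.2892]
tool_rot: [0.001, 0.707, 0.707, 0.002]
contact_force: [-0.0, -0.8, -0.3]
gripper_width: 0.749
grasp_force: 0.0
t: 61.95
eef_pos: [0.559, -0.0828, 0.2875]
tool_rot: [-0.0, 0.707, 0.707, 0.001]
contact_force: [0.5, 0.2, 0.3]
gripper_width: 0.003
grasp_force: 0.0
t 61.95 pos [ 0.559  -0.0828  0.2875] F [0.5 0.2 0.3] shift [-0.0004  0.0009  0.0775] turn [ 0.0006 -0.0019  0.0017]
bucket [(np.int32(98), array([307.2, 203.1])), (np.int32(378), array([346.6, 221.5])), (np.int32(402), array([320.9, 232.4])), (np.int32(407), array([296.1, 237.2])), (np.int32(55), array([277. , 256.6])), (np.int32(145), array([357.7, 263.5]))]
```

```bash
python3 - <<'E'
from h import *
b=np.array([.0068,.0025,0])
print(onz('scene',[(344.3,228.6),(346.6,221.5),(320.9,232.4),(296.1,237.2)],.236)-b)
E
python3 - <<'E'
import cv2
import numpy as np
a=cv2.imread('pics/s6.png')[195:260,280:370]
b=cv2.imread('pics/s5.png')[195:260,280:370]
d=cv2.absdiff(a,b).max(2)
# cap extents: dark mask bounding boxes and ellipse fits
for n,i in(('s5',b),('s6',a)):
    g=cv2.cvtColor(i,cv2.COLOR_BGR2GRAY);m=(g<45).astype(np.uint8)
    for c in cv2.findContours(m,cv2.RETR_EXTERNAL,cv2.CHAIN_APPROX_NONE)[0]:
        if cv2.contourArea(c)>250: print(n,[np.round(x,1) for x in cv2.fitEllipse(c)],cv2.boundingRect(c))
    h=cv2.cvtColor(i,cv2.COLOR_BGR2HSV); am=((h[:,:,0]<18)&(h[:,:,1]>110)&(h[:,:,2]>50)).astype(np.uint8)
    nn,l,s,c=cv2.connectedComponentsWithStats(am);print('amber',[(s[k].tolist(),c[k].round(1)) for k in range(1,nn) if s[k,4]>8])
E
```

```text
[[ 0.65198339  0.07464255  0.236     ]
 [ 0.63781693  0.082859    0.236     ]
 [ 0.65049854  0.02944993  0.236     ]
 [ 0.65055369 -0.01824059  0.236     ]]
s5 [array([40.9, 37.1]), array([21.6, 22.7]), np.float64(10.4)] (30, 26, 22, 23)
s5 [array([64.3, 33.4]), array([21.6, 22.3]), np.float64(52.5)] (53, 22, 23, 23)
s5 [array([17.9, 17.2]), array([37.4, 39.1]), np.float64(120.7)] (0, 0, 41, 41)
amber [([3, 31, 8, 8, 22], array([ 6.6, 35. ])), ([54, 39, 20, 9, 56], array([62.9, 44.1])), ([9, 45, 12, 3, 13], array([14.4, 45.8])), ([31, 44, 21, 8, 55], array([40.3, 48.5]))]
s6 [array([16.1, 42.2]), array([21.2, 22.6]), np.float64(4.5)] (6, 31, 22, 23)
s6 [array([40.9, 37.4]), array([21.2, 22.3]), np.float64(175.7)] (30, 26, 22, 23)
s6 [array([66.8, 26.4]), array([20.4, 22.3]), np.float64(78.8)] (56, 16, 25, 22)
amber [([56, 32, 21, 9, 77], array([65.5, 37. ])), ([31, 44, 20, 8, 50], array([40.2, 48.3])), ([57, 46, 16, 5, 25], array([64.7, 48.5])), ([7, 49, 20, 8, 55], array([16.8, 53.3]))]
```

```bash
python3 -m jog '[{"x":0,"y":0.001,"z":0.05,"ax":0,"ay":0,"az":0},{"x":0,"y":0.001,"z":0.065,"ax":0,"ay":0,"az":0},{"x":0,"y":0.001,"z":0.07,"ax":0,"ay":0,"az":0},{"x":0,"y":0.001,"z":0.07,"ax":0,"ay":0,"az":0}]'
python3 - <<'E'
from h import *
a=grab('scene','s7.png')[:,:,::-1][195:260,280:370].copy()
g=cv2.cvtColor(a,cv2.COLOR_BGR2GRAY);m=(g<45).astype(np.uint8)
for c in cv2.findContours(m,cv2.RETR_EXTERNAL,cv2.CHAIN_APPROX_NONE)[0]:
    if cv2.contourArea(c)>200: print([np.round(x,1) for x in cv2.fitEllipse(c)],cv2.boundingRect(c))
E
```

```text
t: 62.4
eef_pos: [0.5601, -0.0822, 0.2176]
tool_rot: [-0.001, 0.706, 0.708, 0.001]
contact_force: [-0.6, -0.5, 0.6]
gripper_width: -0.002
grasp_force: 0.0
[array([16.2, 42.2]), array([21.3, 22.7]), np.float64(1.9)] (6, 31, 22, 23)
[array([40.9, 37.3]), array([21.1, 22.3]), np.float64(0.0)] (30, 26, 22, 23)
[array([66.1, 31.1]), array([20.8, 21.6]), np.float64(178.5)] (56, 20, 21, 23)
```

```bash
python3 -m jog '[{"x":0,"y":0,"z":0.007,"ax":0,"ay":0,"az":0},{"x":0,"y":0,"z":0.012,"ax":0,"ay":0,"az":0},{"x":0,"y":0,"z":0.015,"ax":0,"ay":0,"az":0},{"x":0,"y":0,"z":0.018,"ax":0,"ay":0,"az":0}]'; python3 -m jog '[{"x":0,"y":0,"z":0.006,"ax":0,"ay":0,"az":0},{"x":0,"y":0,"z":0.012,"ax":0,"ay":0,"az":0},{"x":0,"y":0,"z":0.018,"ax":0,"ay":0,"az":0},{"x":0,"y":0,"z":0.024,"ax":0,"ay":0,"az":0},{"x":0,"y":0,"z":0.03,"ax":0,"ay":0,"az":0}]'
```

```text
t: 62.85
eef_pos: [0.5593, -0.0832, 0.2005]
tool_rot: [-0.0, 0.707, 0.707, -0.0]
contact_force: [-9.4, -0.8, 21.3]
gripper_width: 0.003
grasp_force: 11.1
t: 63.35
eef_pos: [0.5563, -0.0832, 0.1689]
tool_rot: [-0.003, 0.707, 0.707, -0.002]
contact_force: [-8.8, 0.2, 5.0]
gripper_width: -0.001
grasp_force: 5.0
```

```bash
python3 -m jog '[{"x":0,"y":0.001,"z":0.006,"ax":0,"ay":0,"az":0},{"x":0,"y":0.001,"z":0.012,"ax":0,"ay":0,"az":0},{"x":0,"y":0.001,"z":0.018,"ax":0,"ay":0,"az":0},{"x":0,"y":0.001,"z":0.023,"ax":0,"ay":0,"az":0},{"x":0,"y":0.001,"z":0.027,"ax":0,"ay":0,"az":0},{"x":0,"y":0.001,"z":0.027,"ax":0,"ay":0,"az":0},{"x":0,"y":0.001,"z":0.027,"ax":0,"ay":0,"az":0}]'
python3 - <<'E'
from h import *
a=grab('scene','s8.png')[:,:,::-1].copy()
g=cv2.cvtColor(a,cv2.COLOR_BGR2GRAY);m=(g<45).astype(np.uint8);m[:150]=0;m[300:]=0;m[:,:240]=0;m[:,400:]=0
h=cv2.cvtColor(a,cv2.COLOR_BGR2HSV);am=((h[:,:,0]<18)&(h[:,:,1]>110)&(h[:,:,2]>50)).astype(np.uint8);am[:,:270]=0;am[:,370:]=0;am[:165]=0;am[270:]=0
for M in(m,am):
  n,l,s,c=cv2.connectedComponentsWithStats(M);print([(s[k].tolist(),c[k].round(1).tolist()) for k in range(1,n) if s[k,4]>15])
E
```

```text
t: 64.05
eef_pos: [0.5606, -0.083, 0.1432]
tool_rot: [-0.0, 0.707, 0.707, 0.0]
contact_force: [-2.2, -0.2, 4.6]
gripper_width: 0.001
grasp_force: 2.8
[([265, 150, 10, 15, 64], [268.2, 156.8]), ([240, 172, 32, 49, 755], [256.2, 197.5]), ([298, 200, 22, 6, 75], [309.6, 202.5]), ([347, 231, 18, 43, 440], [356.9, 254.2]), ([296, 237, 40, 14, 197], [315.2, 243.8]), ([274, 244, 7, 28, 68], [277.0, 257.1]), ([321, 285, 46, 15, 191], [348.8, 291.8]), ([299, 296, 17, 4, 33], [308.7, 298.3])]
[([341, 165, 11, 13, 93], [345.9, 170.1]), ([326, 199, 20, 19, 297], [335.5, 208.3]), ([285, 204, 41, 18, 550], [304.2, 212.9])]
```

```bash
python3 -m jog '[{"x":0,"y":0,"z":0.003,"ax":0,"ay":0,"az":0},{"x":0,"y":0,"z":0.003,"ax":0,"ay":0,"az":0},{"x":0,"y":0,"z":0.003,"ax":0,"ay":0,"az":0},{"x":0,"y":0,"z":0.003,"ax":0,"ay":0,"az":0},{"x":0,"y":0,"z":0.003,"ax":0,"ay":0,"az":0},{"x":0,"y":0,"z":0.003,"ax":0,"ay":0,"az":0}]'; python3 -m jog '[{"x":0,"y":0,"z":-0.02,"ax":0,"ay":0,"az":0},{"x":0,"y":0,"z":-0.04,"ax":0,"ay":0,"az":0},{"x":0,"y":0,"z":-0.06,"ax":0,"ay":0,"az":0},{"x":0,"y":0,"z":-0.09,"ax":0,"ay":0,"az":0},{"x":0,"y":0,"z":-0.14,"ax":0,"ay":0,"az":0},{"x":0,"y":0,"z":-0.15,"ax":0,"ay":0,"az":0},{"x":0,"y":0,"z":-0.15,"ax":0,"ay":0,"az":0},{"x":0,"y":0,"z":-0.15,"ax":0,"ay":0,"az":0}]';python3 - <<'E'
from h import *
a=grab('scene','s9.png')[:,:,::-1].copy();t=grab('top','t9.png')
h=cv2.cvtColor(a,cv2.COLOR_BGR2HSV);am=((h[:,:,0]<18)&(h[:,:,1]>110)&(h[:,:,2]>50)).astype(np.uint8);am[:,:270]=0;am[:,370:]=0;am[:165]=0;am[270:]=0
n,l,s,c=cv2.connectedComponentsWithStats(am);k=[i for i in range(1,n) if s[i,4]>15];print([(s[i].tolist(),c[i].round(1).tolist()) for i in k])
print(onz('scene',c[k],.14)-[.0068+.5383,.0025+.0331,0])
# bucket level check: diff with initial image (bucket rear area)
s0=cv2.imread('pics/scene0.png');print('bucket diff',cv2.absdiff(s0,a)[235:262,285:360].mean(),'pad diff',cv2.absdiff(s0,a)[198:215,250:268].mean())
E
python3 to.py 0.4252 -0.3069 0.09 -0.065
```

```text
t: 64.7
eef_pos: [0.5616, -0.083, 0.1409]
tool_rot: [0.0, 0.707, 0.707, 0.001]
contact_force: [-1.1, 0.4, 7.3]
gripper_width: 0.001
grasp_force: 3.7
t: 65.5
eef_pos: [0.5601, -0.0835, 0.2887]
tool_rot: [-0.001, 0.707, 0.707, 0.0]
contact_force: [0.1, 0.6, 0.6]
gripper_width: 0.0
grasp_force: 0.0
[([341, 165, 11, 13, 93], [345.9, 170.1]), ([291, 191, 17, 9, 52], [299.9, 193.6]), ([286, 202, 53, 24, 700], [315.5, 212.4])]
[[-0.08859407  0.10331784  0.14      ]
 [-0.04664809 -0.01436729  0.14      ]
 [ 0.00916738  0.00903705  0.14      ]]
bucket diff 3.8014814814814817 pad diff 6.381263616557734
t 65.6 pos [ 0.5597 -0.0834  0.2879] F [-0.3 -0.1 -0.5] shift [-0.2237 -0.1342  0.1978] turn [-3.4000e-03  8.0000e-04  1.6367e+00]
```

```bash
python3 -m jog '[{"x":-0.2237,"y":-0.1342,"z":0,"ax":0,"ay":0,"az":0},{"x":-0.2237,"y":-0.1342,"z":0,"ax":0,"ay":0,"az":0},{"x":-0.2237,"y":-0.1342,"z":0,"ax":0,"ay":0,"az":0},{"x":-0.2237,"y":-0.1342,"z":0,"ax":0,"ay":0,"az":0},{"x":-0.2237,"y":-0.1342,"z":0,"ax":0,"ay":0,"az":0},{"x":-0.2237,"y":-0.1342,"z":0.1,"ax":0,"ay":0,"az":0},{"x":-0.2237,"y":-0.1342,"z":0.15,"ax":0,"ay":0,"az":0},{"x":-0.2237,"y":-0.1342,"z":0.185,"ax":0,"ay":0,"az":0},{"x":-0.2237,"y":-0.1342,"z":0.185,"ax":0,"ay":0,"az":0},{"x":-0.2237,"y":-0.1342,"z":0.185,"ax":0,"ay":0,"az":0},{"x":-0.2237,"y":-0.1342,"z":0.185,"ax":0,"ay":0,"az":0},{"x":-0.2237,"y":-0.1342,"z":0.185,"ax":0,"ay":0,"az":0}]'; python3 to.py 0.4252 -0.3069 0.0565 1.57
python3 - <<'E'
from h import *
a=grab('scene','s10.png')[:,:,::-1].copy();s0=cv2.imread('pics/scene0.png')
d=(cv2.absdiff(s0,a).max(2)>40).astype(np.uint8);d=cv2.morphologyEx(d,cv2.MORPH_OPEN,np.ones((3,3)))
n,l,s,c=cv2.connectedComponentsWithStats(d);print([(s[i].tolist(),c[i].round().tolist()) for i in range(1,n) if s[i,4]>40])
g=cv2.cvtColor(a,cv2.COLOR_BGR2GRAY)[175:240,275:355];m=(g<40).astype(np.uint8)
n,l,s,c=cv2.connectedComponentsWithStats(m);print('dark',[(s[i].tolist(),(c[i]+[275,175]).round().tolist()) for i in range(1,n) if s[i,4]>30])
E
```

```text
t: 66.8
eef_pos: [0.4282, -0.3071, 0.1061]
tool_rot: [0.001, 0.707, 0.708, 0.001]
contact_force: [-0.1, -0.2, 0.2]
gripper_width: -0.002
grasp_force: 0.0
t 66.8 pos [ 0.4282 -0.3071  0.1061] F [-0.1 -0.2  0.2] shift [ 0.0002 -0.0031  0.0496] turn [ 0.0028 -0.      0.002 ]
[([66, 0, 95, 206, 4644], [122.0, 122.0]), ([240, 0, 8, 14, 52], [243.0, 6.0]), ([59, 57, 9, 10, 78], [63.0, 62.0]), ([70, 75, 34, 14, 183], [84.0, 78.0]), ([0, 81, 7, 16, 84], [2.0, 89.0]), ([140, 80, 98, 61, 1962], [187.0, 112.0]), ([246, 104, 20, 10, 111], [253.0, 108.0]), ([218, 110, 30, 24, 295], [232.0, 121.0]), ([41, 142, 68, 39, 1128], [81.0, 162.0]), ([213, 142, 24, 20, 221], [226.0, 151.0]), ([181, 153, 52, 65, 1228], [212.0, 189.0]), ([220, 164, 11, 8, 58], [225.0, 167.0]), ([283, 191, 61, 36, 1249], [310.0, 211.0]), ([175, 206, 10, 9, 70], [180.0, 210.0]), ([166, 257, 31, 28, 607], [180.0, 270.0]), ([207, 259, 29, 28, 586], [220.0, 273.0]), ([175, 293, 33, 28, 659], [190.0, 306.0])]
dark [([9, 32, 16, 17, 199], [291.0, 214.0])]
```

```bash
python3 -m jog '[{"x":0,"y":-0.003,"z":0.03,"ax":0.002,"ay":0,"az":0},{"x":0,"y":-0.003,"z":0.038,"ax":0.002,"ay":0,"az":0},{"x":0,"y":-0.003,"z":0.038,"ax":0.002,"ay":0,"az":0}]'; python3 to.py 0.4252 -0.3069 0.0565 1.57; python3 -m jog '[{"x":0,"y":0,"z":0.004,"ax":0,"ay":0,"az":0},{"x":0,"y":0,"z":0.008,"ax":0,"ay":0,"az":0},{"x":0,"y":0,"z":0.011,"ax":0,"ay":0,"az":0},{"x":0,"y":0,"z":0.013,"ax":0,"ay":0,"az":0},{"x":0,"y":0,"z":0.013,"ax":0,"ay":0,"az":0},{"x":0,"y":0,"z":0.013,"ax":0,"ay":0,"az":0}]'
```

```text
t: 67.15
eef_pos: [0.4236, -0.3066, 0.0665]
tool_rot: [-0.001, 0.707, 0.707, -0.0]
contact_force: [-0.1, -0.4, -0.7]
gripper_width: 0.003
grasp_force: 0.0
t 67.15 pos [ 0.4236 -0.3066  0.0665] F [-0.1 -0.4 -0.7] shift [-0.0003  0.0016  0.01  ] turn [-0.0023 -0.0017  0.0018]
t: 67.75
eef_pos: [0.4251, -0.3072, 0.0562]
tool_rot: [0.0, 0.707, 0.707, -0.001]
contact_force: [-6.3, 2.9, 28.3]
gripper_width: 0.001
grasp_force: 13.9
```

Fully down. Retract, settle and hand in.

```bash
python3 -m jog '[{"x":0,"y":0,"z":-0.03,"ax":0,"ay":0,"az":0},{"x":0,"y":0,"z":-0.08,"ax":0,"ay":0,"az":0},{"x":0,"y":0,"z":-0.13,"ax":0,"ay":0,"az":0},{"x":0,"y":0,"z":-0.15,"ax":0,"ay":0,"az":0},{"x":0,"y":0,"z":-0.15,"ax":0,"ay":0,"az":0},{"x":0,"y":0,"z":-0.15,"ax":0,"ay":0,"az":0},{"x":0,"y":0,"z":-0.15,"ax":0,"ay":0,"az":0}]'; python3 -c "
from station import *
print(hand_in())"
```

```text
t: 68.45
eef_pos: [0.4231, -0.3065, 0.2019]
tool_rot: [-0.002, 0.707, 0.707, -0.0]
contact_force: [-0.2, -0.1, -0.0]
gripper_width: -0.002
grasp_force: 0.0
the job is handed in; nothing more can be done
None
```

The job is handed in with every step done at 68 s, but no verdict was shown: the blue 13 mm leaf bound, blue and store were pressed, all leaves are back in the rack, all three vials were tipped into the hopper (checked by image comparison), the bucket is level, and the start key was pressed.

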